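# Pack the metalware into the stock chest

## Robot

A 7-joint arm with a two-finger parallel gripper is mounted at the origin on the work surface. World frame = base frame: x ahead of the robot, y to its left, z up, the work surface at z = 0. Lengths are in mm, angles in rad, forces in N, time in s.
With the tool pointing down it reaches from about 350 to 900 mm from the base axis. Payload 8.1 kg.
Tool frame: the origin (TCP) lies at the very end of the fingers, on their centre line; the grasp point (between the pads) lies 19 mm behind it (ctrl.grasp_offset is the distance from the TCP to the grasp point, in mm); z points along the fingers, y is the line along which they close (so a half turn about z gives the same grasp; the last joint's range is limited). The gripper opens to 85 mm and grips with 20 to 120 N. Pads are 22 mm wide; open, the fingers measure 114 mm over their backs; the gripper's body (76 mm by 85 mm) begins 54 mm behind the grasp point. The pads swing forward as they close: fully open they stand 13 mm farther back than shut.
Start: joints at [-1.308, 0.434, 0.025, 1.573, -0.012, 1.134, -0.075], TCP at [223.588, 583.652, 231.323] pointing down, gripper open.
Joint ranges: [-2.62, 2.62], [-0.44, 2.09], [-1.27, 1.32], [0.08, 2.57], [-1.32, 4.46], [0.12, 2], [-2.74, 2.74]. Speed limits (rad/s): [2.22, 2.22, 3.01, 3.01, 3.14, 3.14, 3.14].

## Interface

Orientations are given as a unit quaternion [x, y, z, w].
In Python, from plant import ctrl, eyes, workorder gives the robot as it stands.
- The arm moves only by the tool apply_moves, never from a script. Its argument "deltas" is a list of rows, each an object with "slide": the shift along the tool's x, y, z in cm, a list of three; "rot": the turn, a rotation vector about the tool's x, y, z in rad, a list of three. In form: [{"slide": [tx, ty, tz], "rot": [wx, wy, wz]}, ...]. A call has 1 to 10 rows; each row shifts and turns the commanded pose from where the row before left it, along the tool's axes as they then stand; what a row does not reach is not made up. A row lasts 1/12 s, in which the tool goes at most 41.7 mm and 7.16 degrees, less where a joint would pass 70% of its speed; a pose out of reach is approached as far as the arm can. A call with a gripper value outside its range is refused whole. "jaw" is the opening, from 0 (shut) to 1 (fully open), set as the call begins (left out, the last holds). The fingers move at their own pace and stop on an object; "squeeze" is the grip in N (left out, the last holds). Time passes only in rows, so rows that do not move let the fingers close. It gives the time, the measured TCP pose, the force, the opening and the grip force at its end, in the units of the state.
- ctrl.sense(): the state, without advancing time (a new reading comes with each control period).
- eyes.read_camera(name): name is "side" or "top" or "wrist"; returns a dict with "color" (480x640x3 uint8, red, green, blue), "fov_y" (degrees; the focal length in pixels is half the picture's height over the tangent of half this angle, whatever the lens; pixels are square), "cx", "cy" (the principal point, pixels), "extrinsics" (4x4, takes a point from camera to world coordinates). Camera axes: x right, y down, z forward; pixel columns grow to the right and rows downward; lengths in mm; the calibration is good to about 2 mm. A picture is of the moment at which its call begins. There is no depth.
- workorder.finish_job(): hands the job in; it is judged then, once.
The state is a dict: "clock": time; "joint_positions": joint angles; "joint_vel": joint speeds; "joint_torque": joint torques, N m; "tcp_pos": TCP position; "ee_rot": TCP orientation; "force": force on the tool from outside, world axes, zero at the start; "ft_torque": the same for the moment, N m; "grip_width": finger opening in mm; "grip_force": force on a finger pad.
Only numpy, scipy, OpenCV 4.12 (cv2) and the standard library are available. Lean on these libraries where they do the work, as an engineer would, in place of code of your own. Each camera call takes 0.05 s, during which the arm holds its last target. There are 200 camera calls.

## Task

Pack this bench's metalware away: swing the blue chest's lid back past its balance point until it stays open on its own, then nest all the round flared bowls in one upright stack in one of its compartments and all the square dishes in one upright stack in the other. The straight-sided round pots will not nest, so stand them upright next to each other on the floor of the low wooden tray instead. Finally lower the lid fully shut under control, without letting it drop, and leave the hammer, the flux jar and the steel bench block where they are.

Things in the scene. Friction and masses are not known exactly. Their poses are not given: they have to be found in the camera images.
- bowl1: round flared copper bowl (2 or 3 present), 35 mm high, rim 60 mm across, wall 2 mm, tapering straight to 40 mm above a foot ring 33 mm across, 6 mm high; about 0.1 kg. Origin at the centre of its underside, z up through its mouth. Nested, it stands on the lower bowl's inner floor, its origin 11 mm above the lower one's, rims 11 mm apart, with about 1.5 mm of side play, at any yaw.
- bowl2: round flared copper bowl (2 or 3 present), 35 mm high, rim 60 mm across, wall 2 mm, tapering straight to 40 mm above a foot ring 33 mm across, 6 mm high; about 0.1 kg. Origin at the centre of its underside, z up through its mouth. Nested, it stands on the lower bowl's inner floor, its origin 11 mm above the lower one's, rims 11 mm apart, with about 1.5 mm of side play, at any yaw.
- bowl3: round flared copper bowl (2 or 3 present), 35 mm high, rim 60 mm across, wall 2 mm, tapering straight to 40 mm above a foot ring 33 mm across, 6 mm high; about 0.1 kg. Origin at the centre of its underside, z up through its mouth. Nested, it stands on the lower bowl's inner floor, its origin 11 mm above the lower one's, rims 11 mm apart, with about 1.5 mm of side play, at any yaw.
- dish1: square flared silver-coloured dish (2 or 3 present), 35 mm high, rim 56 mm square, sides along its x and y, wall 2 mm, tapering straight to 38 mm above a square foot 31 mm wide, 6 mm high; about 0.1 kg. Origin at the centre of its underside, z up. It nests only with its sides parallel to the lower one's (any quarter turn): origin and rim then 11 mm above, about 1 mm of side play.
- dish2: square flared silver-coloured dish (2 or 3 present), 35 mm high, rim 56 mm square, sides along its x and y, wall 2 mm, tapering straight to 38 mm above a square foot 31 mm wide, 6 mm high; about 0.1 kg. Origin at the centre of its underside, z up. It nests only with its sides parallel to the lower one's (any quarter turn): origin and rim then 11 mm above, about 1 mm of side play.
- dish3: square flared silver-coloured dish (2 or 3 present), 35 mm high, rim 56 mm square, sides along its x and y, wall 2 mm, tapering straight to 38 mm above a square foot 31 mm wide, 6 mm high; about 0.1 kg. Origin at the centre of its underside, z up. It nests only with its sides parallel to the lower one's (any quarter turn): origin and rim then 11 mm above, about 1 mm of side play.
- pot1: straight-sided round copper pot (1 or 2 are present), 53 mm across from foot to rim and 48 mm high, wall 3 mm, open at the top; weighs about 0.16 kg. It has no taper and so will not nest. Origin at the centre of its underside, z up.
- pot2: straight-sided round copper pot (1 or 2 are present), 53 mm across from foot to rim and 48 mm high, wall 3 mm, open at the top; weighs about 0.16 kg. It has no taper and so will not nest. Origin at the centre of its underside, z up.
- chest: blue steel stock chest, fixed, 290 mm along x, 200 along y, 85 high; walls and floor 5 mm. Origin at the centre of its underside. A full-height 5 mm wall across its middle parts it into a front (-x) and a back (+x) compartment, each 137 x 190 mm inside and 80 deep. The lid, shut at the start, is hinged along the +y edge.
- chest_front (a point): centre of the inner floor of the chest's front (-x) compartment, 5 mm above the bench, 71 mm from the chest's centre; axes as the chest's
- chest_back (a point): centre of the inner floor of the chest's back (+x) compartment, 5 mm above the bench, 71 mm from the chest's centre; axes as the chest's
- lid (a joint): angle of the chest's lid (rad): 0 shut and level, growing as its free -y edge swings up and over to +y, to a stop at 1.85. The hinge line runs along the chest's x through lid_hinge. A 290 x 200 x 10 mm plate of about 0.75 kg on a nearly free hinge, balanced at about 1.5: short of that it falls shut, past it it leans back on the stop and stays.
- lid_hinge (a point): midpoint of the lid's hinge line: in the chest's frame at y = +100 mm, z = 86 mm; axes turn with the lid
- lid_handle (a point): centre of the lid's bar handle: round steel bar 10 mm thick, 100 mm long, parallel to the hinge, with posts at its ends; its axis is 56 mm above the lid's underside (46 mm above the plate's top) and 14 mm in from the free edge, 186 mm from the hinge along the lid. Axes turn with the lid; shut, they are the chest's
- tray: low wooden tray, fixed to the bench, 230 mm along its x, 125 mm along its y, 14 mm high; walls and floor 6 mm. Origin at the centre of its underside
- tray_floor (a point): centre of the tray's inner floor, 6 mm above the bench; axes as the tray's
- hammer: bystander: hammer with a wooden handle, 260 mm long, lying on the bench beyond the work; origin at mid length of its underside
- flux_jar: bystander: closed jar with a black cap, 60 mm across, 75 mm high; origin at the centre of its underside
- bench_block: bystander: square steel bench block in a rubber foot, 85 mm square, 22 mm high, lying on the bench to the robot's right; origin at the centre of its underside
Not all that is in view belongs to the job. Leave any purple look-alike of the dish2 alone.

How it is judged (in metres and radians):
On the way, in this order (a step that is already met when the one before it is completed fails the run):
1. the lid leans back on its stop, past its balance point, at rest and not held (value of joint lid above 1.7 rad and contact force between the fingers and lid below 0.2 N and velocity of joint lid between -0.15 and 0.15 rad/s), for 0.3 s.
2. the bowls are nested in one compartment of the chest, the dishes in the other, and the pots stand in the tray ((((x of bowl1 in the frame of chest between -0.14 and -0.02 m and y of bowl1 in the frame of chest between -0.095 and 0.095 m and z of bowl1 in the frame of chest below 0.036 m and angle between bowl1's own z axis and vertical below 0.14 rad and linear speed of bowl1 below 0.03 m/s) and (x of bowl2 in the frame of chest between -0.14 and -0.02 m and y of bowl2 in the frame of chest between -0.095 and 0.095 m and z of bowl2 in the frame of chest below 0.036 m and angle between bowl2's own z axis and vertical below 0.14 rad and linear speed of bowl2 below 0.03 m/s) and (x of bowl3 in the frame of chest between -0.14 and -0.02 m and y of bowl3 in the frame of chest between -0.095 and 0.095 m and z of bowl3 in the frame of chest below 0.036 m and angle between bowl3's own z axis and vertical below 0.14 rad and linear speed of bowl3 below 0.03 m/s) and (horizontal distance between each of bowl2, bowl3 and bowl1 below 0.007 m and distance between each of bowl2, bowl3 and bowl1 below 0.029 m and horizontal distance between bowl3 and bowl2 below 0.007 m and distance between bowl3 and bowl2 below 0.029 m) and (x of dish1 in the frame of chest between 0.02 and 0.14 m and y of dish1 in the frame of chest between -0.095 and 0.095 m and z of dish1 in the frame of chest below 0.036 m and angle between dish1's own z axis and vertical below 0.14 rad and linear speed of dish1 below 0.03 m/s) and (x of dish2 in the frame of chest between 0.02 and 0.14 m and y of dish2 in the frame of chest between -0.095 and 0.095 m and z of dish2 in the frame of chest below 0.036 m and angle between dish2's own z axis and vertical below 0.14 rad and linear speed of dish2 below 0.03 m/s) and (x of dish3 in the frame of chest between 0.02 and 0.14 m and y of dish3 in the frame of chest between -0.095 and 0.095 m and z of dish3 in the frame of chest below 0.036 m and angle between dish3's own z axis and vertical below 0.14 rad and linear speed of dish3 below 0.03 m/s) and (horizontal distance between each of dish2, dish3 and dish1 below 0.007 m and distance between each of dish2, dish3 and dish1 below 0.029 m and horizontal distance between dish3 and dish2 below 0.007 m and distance between dish3 and dish2 below 0.029 m)) or ((x of bowl1 in the frame of chest between 0.02 and 0.14 m and y of bowl1 in the frame of chest between -0.095 and 0.095 m and z of bowl1 in the frame of chest below 0.036 m and angle between bowl1's own z axis and vertical below 0.14 rad and linear speed of bowl1 below 0.03 m/s) and (x of bowl2 in the frame of chest between 0.02 and 0.14 m and y of bowl2 in the frame of chest between -0.095 and 0.095 m and z of bowl2 in the frame of chest below 0.036 m and angle between bowl2's own z axis and vertical below 0.14 rad and linear speed of bowl2 below 0.03 m/s) and (x of bowl3 in the frame of chest between 0.02 and 0.14 m and y of bowl3 in the frame of chest between -0.095 and 0.095 m and z of bowl3 in the frame of chest below 0.036 m and angle between bowl3's own z axis and vertical below 0.14 rad and linear speed of bowl3 below 0.03 m/s) and (horizontal distance between each of bowl2, bowl3 and bowl1 below 0.007 m and distance between each of bowl2, bowl3 and bowl1 below 0.029 m and horizontal distance between bowl3 and bowl2 below 0.007 m and distance between bowl3 and bowl2 below 0.029 m) and (x of dish1 in the frame of chest between -0.14 and -0.02 m and y of dish1 in the frame of chest between -0.095 and 0.095 m and z of dish1 in the frame of chest below 0.036 m and angle between dish1's own z axis and vertical below 0.14 rad and linear speed of dish1 below 0.03 m/s) and (x of dish2 in the frame of chest between -0.14 and -0.02 m and y of dish2 in the frame of chest between -0.095 and 0.095 m and z of dish2 in the frame of chest below 0.036 m and angle between dish2's own z axis and vertical below 0.14 rad and linear speed of dish2 below 0.03 m/s) and (x of dish3 in the frame of chest between -0.14 and -0.02 m and y of dish3 in the frame of chest between -0.095 and 0.095 m and z of dish3 in the frame of chest below 0.036 m and angle between dish3's own z axis and vertical below 0.14 rad and linear speed of dish3 below 0.03 m/s) and (horizontal distance between each of dish2, dish3 and dish1 below 0.007 m and distance between each of dish2, dish3 and dish1 below 0.029 m and horizontal distance between dish3 and dish2 below 0.007 m and distance between dish3 and dish2 below 0.029 m))) and x of pot1 in the frame of tray between -0.1 and 0.1 m and y of pot1 in the frame of tray between -0.048 and 0.048 m and z of each of pot1, pot2 in the frame of tray below 0.012 m and angle between each of pot1, pot2's own z axis and vertical below 0.12 rad and linear speed of each of pot1, pot2 below 0.03 m/s and x of pot2 in the frame of tray between -0.1 and 0.1 m and y of pot2 in the frame of tray between -0.048 and 0.048 m), for 0.2 s.
At the end, for the whole second after the job is handed in: Bowls nested in one chest compartment, dishes in the other: upright within 8 deg, axes within 7 mm, origins within 29 mm of each other and 36 mm of the bench. Pots upright (7 deg) on the tray floor, centres 15 mm or more inside its edge. Lid below 0.04 rad. All at rest (all of step 2 and value of joint lid below 0.04 rad and velocity of joint lid between -0.05 and 0.05 rad/s); the robot touches nothing.
It fails at once if the lid is dropped shut (falls faster than 6 rad/s, as from some 45 mm or more) (velocity of joint lid below -6 rad/s).
It fails at once if the hammer is moved by more than 25 mm (distance of hammer from where it was at the start of the episode above 0.025 m).
It fails at once if the flux jar is moved by more than 25 mm (distance of flux_jar from where it was at the start of the episode above 0.025 m).
It fails at once if the bench block is moved by more than 25 mm (distance of bench_block from where it was at the start of the episode above 0.025 m).
Of bowl1, bowl2, bowl3 only 2 to 3 are there at a start; the rules pass over those that are not, and their reading is None.
Of dish1, dish2, dish3 only 2 to 3 are there at a start; the rules pass over those that are not, and their reading is None.
Of pot1, pot2 only 1 to 2 are there at a start; the rules pass over those that are not, and their reading is None.
At some moment in a run one of bowl1, dish1, bowl2, pot1, dish2, bowl3, dish3, pot2 may be knocked a few centimetres aside while the robot is not near it.
It also fails if it takes over 210 s, if anything falls off the work surface, if the arm or the gripper's body presses on something with over 40 N, if the wrist force passes 120 N, or if a joint passes its speed limit or range.

## Working session

There is one attempt and no reset: what is moved stays moved. The work goes in short steps, Python scripts to look and compute and a tool call to move; the robot and the scene stay as the last step left them, time stands still between calls to the robot, and variables do not carry over. Pictures are saved under pics/ and viewed, at most 14 in all, crops included, and the job is handed in when it is done.

Besides the shell and the picture viewer there is one more tool, called after ">>>" in YAML: its name, and indented under it one key for each argument. apply_moves: Moves the arm, as the interface text tells. Its arguments: {"type":"object","properties":{"deltas":{"type":"array"},"jaw":{"type":"number"},"squeeze":{"type":"number"}},"required":["deltas"]}

```bash
ls; mkdir -p pics
cat > h.py <<'E'
import numpy as np, cv2
from plant import ctrl, eyes, workorder
from scipy.spatial.transform import Rotation as R
def cam(n,save=None):
    c=eyes.read_camera(n)
    if save: cv2.imwrite('pics/'+save,cv2.cvtColor(c['color'],cv2.COLOR_RGB2BGR))
    c['f']=240/np.tan(np.radians(c['fov_y'])/2); c['T']=np.array(c['extrinsics']); return c
def pt(c,u,v,z):
    d=c['T'][:3,:3]@np.array([(u-c['cx'])/c['f'],(v-c['cy'])/c['f'],1]); o=c['T'][:3,3]
    return o+d*(z-o[2])/d[2]
def proj(c,p):
    q=c['T'][:3,:3].T@(np.array(p)-c['T'][:3,3]); return c['f']*q[0]/q[2]+c['cx'],c['f']*q[1]/q[2]+c['cy']
E
python3 - <<'E'
from h import *
for n in ['top','side','wrist']:
    c=cam(n,n+'0.png'); print(n,c['fov_y'],c['cx'],c['cy'],c['T'].round(3).tolist())
s=ctrl.sense(); print(s)
E
```

```text
pics
top 52.6968182609644 313.64431608416896 246.35559497502322 [[-0.027, -0.978, 0.206, 317.924], [-1.0, 0.027, -0.003, -32.038], [-0.002, -0.206, -0.979, 1135.883], [0.0, 0.0, 0.0, 1.0]]
side 57.061752742690715 312.06379092078436 241.8799408389956 [[0.925, -0.186, 0.332, 197.537], [-0.38, -0.479, 0.791, -835.367], [0.012, -0.858, -0.513, 627.16], [0.0, 0.0, 0.0, 1.0]]
wrist 60.06458889039687 322.9147455527711 238.15711458717772 [[0.358, 0.901, 0.245, 160.71], [0.934, -0.345, -0.096, 606.094], [-0.002, 0.263, -0.965, 373.702], [0.0, 0.0, 0.0, 1.0]]
{'clock': 0.15, 'joint_positions': array([-1.30761546,  0.43505355,  0.02498527,  1.57388624, -0.01160752,
        1.13402883, -0.07510028]), 'joint_vel': array([ 3.71169573e-05,  3.83624119e-04,  8.62390252e-04, -3.20533244e-03,
       -4.84177850e-04, -1.37510623e-03,  8.67850176e-04]), 'joint_torque': array([ 1.87061749e-03, -6.70879555e+01,  1.02592506e+00, -3.16445339e+01,
        1.56120158e-02,  9.19447280e-03,  4.31914532e-05]), 'tcp_pos': array([223.45610721, 583.26593303, 230.71293362]), 'ee_rot': array([ 1.81912939e-01,  9.83314448e-01, -6.12727304e-04, -5.74741744e-05]), 'force': array([-0.30371251, -0.30012802, -0.34662193]), 'ft_torque': array([-0.00607534, -0.01606741,  0.01600822]), 'grip_force': 0.0, 'grip_width': 85.57102149824523}
```

View pics/top0.png

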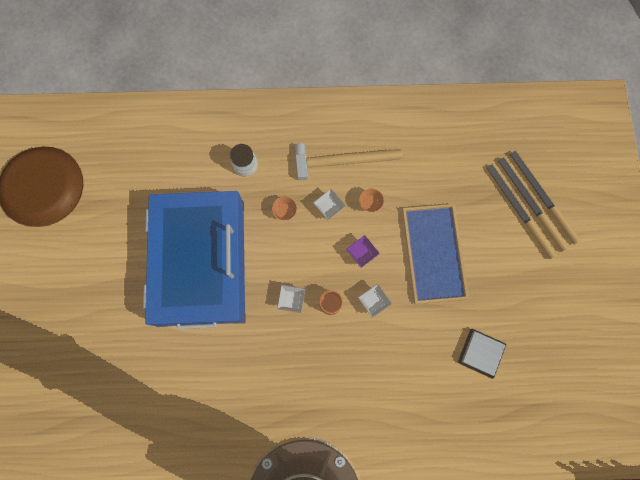

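View pics/side0.png

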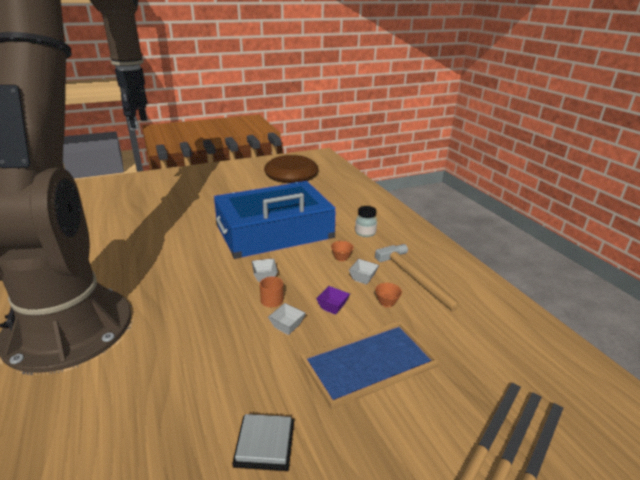

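The top view shows bowls at (284,208) and (371,200), dishes at (328,204), (290,297) and (374,300), and a pot at (331,302). A purple decoy is at (362,251), the tray at (435,253), and the chest at (195,258) with its handle at (229,251). The side view agrees.

```bash
cat >> h.py <<'E'
def masks(img):
    h=cv2.cvtColor(img,cv2.COLOR_RGB2HSV); H,S,V=[h[...,i].astype(int) for i in range(3)]
    return dict(cop=((H<=11)|(H>=176))&(S>115)&(V>60), sil=(S<45)&(V>90), pur=(H>130)&(H<160)&(S>100), blu=(H>105)&(H<125)&(S>120))
def blobs(m,amin=150,amax=40000):
    m=cv2.morphologyEx(m.astype(np.uint8)*255,cv2.MORPH_OPEN,np.ones((3,3)))
    cs,_=cv2.findContours(m,cv2.RETR_EXTERNAL,cv2.CHAIN_APPROX_NONE)
    return [c for c in cs if amin<cv2.contourArea(c)<amax]
E
python3 - <<'E'
from h import *
c=cam('top')
M=masks(c['color'])
for k in M:
    for b in blobs(M[k]):
        (u,v),(w,h),a=cv2.minAreaRect(b); 
        if not(100<v<400): continue
        print(k,int(u),int(v),int(w),int(h),int(a),'z0',pt(c,u,v,0)[:2].round(),'z30',pt(c,u,v,30)[:2].round(), cv2.contourArea(b))
        if k=='blu':
            bx=cv2.boxPoints(((u,v),(w,h),a)); z=96 if u<300 else 10
            print([pt(c,*p,z)[:2].round().tolist() for p in bx])
img=cv2.resize(c['color'][130:380,130:530],(800,500),interpolation=cv2.INTER_CUBIC)
cv2.imwrite('pics/topcrop.png',img[...,::-1])
E
```

```text
sil 483 352 36 34 23 z0 [ 297. -418.] z30 [ 298. -408.] 1123.5
sil 374 300 24 23 54 z0 [ 424. -175.] z30 [ 421. -171.] 544.0
sil 290 298 24 24 9 z0 [435.  21.] z30 [432.  19.] 537.5
sil 229 251 51 5 90 z0 [551. 167.] z30 [545. 161.] 176.5
sil 328 203 22 23 51 z0 [662. -76.] z30 [653. -75.] 475.5
sil 246 167 15 24 65 z0 [762. 125.] z30 [750. 121.] 210.0
sil 300 161 36 10 84 z0 [775. -10.] z30 [763. -11.] 325.0
pur 357 248 15 18 56 z0 [ 548. -142.] z30 [ 542. -139.] 231.5
blu 194 257 132 98 89 z0 [538. 249.] z30 [532. 242.] 12207.5
[[672.0, 342.0], [669.0, 121.0], [375.0, 116.0], [378.0, 325.0]]
```

View pics/topcrop.png

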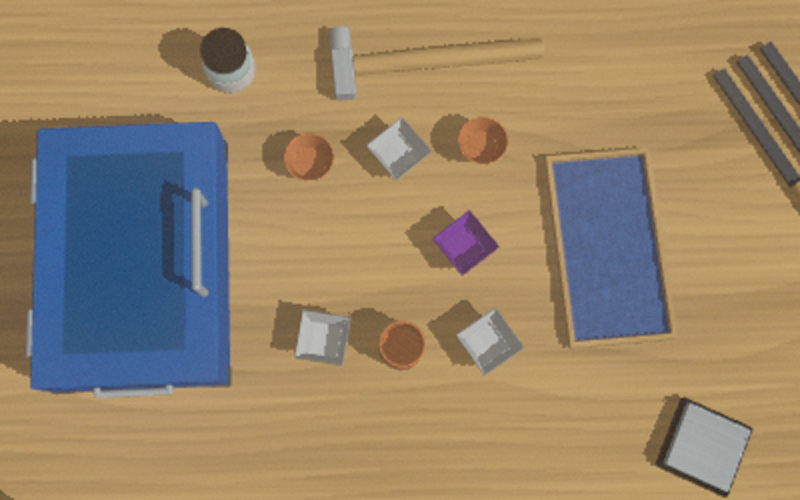

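The crop confirms that every piece stands upright: 2 bowls, 3 dishes and 1 pot. The handle bar is near crop (196,242), which puts it at about (523,139) for z=142. I'll go above it first.

>>> apply_moves:
  deltas:
    - {"slide": [0,0,0],"rot": [0,0,-0.122]}
    - {"slide": [0,0,0],"rot": [0,0,-0.122]}
    - {"slide": [0,0,0],"rot": [0,0,-0.122]}
    - {"slide": [-2.0,-3.0,0],"rot": [0,0,0]}
    - {"slide": [-2.0,-3.0,0],"rot": [0,0,0]}
    - {"slide": [-2.0,-3.0,0],"rot": [0,0,0]}
    - {"slide": [-2.0,-3.0,0],"rot": [0,0,0]}
    - {"slide": [-2.0,-3.0,0],"rot": [0,0,0]}
    - {"slide": [-2.0,-3.0,0],"rot": [0,0,0]}
    - {"slide": [-2.0,-3.0,0],"rot": [0,0,0]}

```text
clock: 1.03
tcp_pos: [364.2, 372.0, 231.3]
ee_rot: [-0.0, 1.0, 0.0, 0.0]
force: [0.9, 0.2, 0.6]
grip_width: 85.3
grip_force: 0.0
```

>>> apply_moves:
  deltas:
    - {"slide": [-2.0,-3.0,0],"rot": [0,0,0]}
    - {"slide": [-2.0,-3.0,0],"rot": [0,0,0]}
    - {"slide": [-2.0,-3.0,0],"rot": [0,0,0]}
    - {"slide": [-2.0,-3.0,0],"rot": [0,0,0]}
    - {"slide": [-2.0,-3.0,0],"rot": [0,0,0]}
    - {"slide": [-2.0,-3.0,0],"rot": [0,0,0]}
    - {"slide": [-2.0,-3.0,0],"rot": [0,0,0]}
    - {"slide": [-2.0,-3.0,0],"rot": [0,0,0]}
    - {"slide": [0,0,0],"rot": [0,0,0]}
    - {"slide": [0,0,0],"rot": [0,0,0]}

```text
clock: 1.87
tcp_pos: [524.5, 131.2, 231.1]
ee_rot: [0.002, 1.0, -0.0, 0.0]
force: [-0.5, 0.5, -0.6]
grip_width: 85.3
grip_force: 0.0
```

Run:
```python
from h import *
c=cam('wrist','w1.png'); s=ctrl.sense(); print(s['clock'],s['tcp_pos'].round(1),s['joint_positions'].round(2)); print(R.from_quat(s['ee_rot']).as_matrix().round(3))
print('proj handle',proj(c,(523,139,142)))
```

```text
1.9167 [523.6 133.2 231.1] [-0.47  0.3   0.16  1.79 -0.05  1.06  1.28]
[[-1.     0.002 -0.001]
 [ 0.002  1.     0.   ]
 [ 0.001  0.    -1.   ]]
proj handle (np.float64(338.47029958590457), np.float64(242.0887433365712))
```

View pics/w1.png

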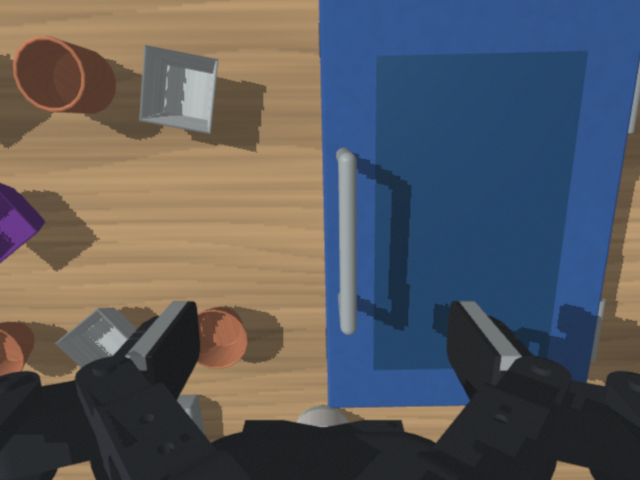

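The wrist view has the handle bar running from (344,152) to (349,330), and the lid's free corners at about (320,0) and (328,405). I'll compute the handle and chest yaw from these.

Run:
```python
from h import *
c=cam('wrist')
h=cv2.cvtColor(c['color'],cv2.COLOR_RGB2HSV)
m=(h[...,1]<70)&(h[...,2]>90); m[:, :325]=0; m[:, 375:]=0; m[340:]=0
b=max(blobs(m,500),key=cv2.contourArea); print(cv2.minAreaRect(b),cv2.boundingRect(b))
for v in (170,310):
    u=np.nonzero(m[v])[0]; print(u.min(),u.max(),pt(c,u.mean(),v,142+2).round(1))
B=masks(c['color'])['blu']
for v in (50,200,300,390):
    u=np.nonzero(B[v])[0]; print(v,u.min(),pt(c,u.min(),v,96).round(1))
for u in (345,450,560):
    v=np.nonzero(B[:,u])[0]; print(u,v.max(),pt(c,u,v.max(),96).round(1))
for uv in ((348,160),(349,329)): print(pt(c,*uv,142).round(1))
```

```text
((343.3856506347656, 242.48141479492188), (185.1175537109375, 18.528532028198242), 89.2309799194336) (333, 150, 20, 186)
335 352 [480.3 143.4 144. ]
336 352 [564.  144.7 144. ]
50 318 [411.6 129.1  96. ]
200 321 [505.3 130.7  96. ]
300 323 [578.5 132.   96. ]
390 325 [653.5 133.4  96. ]
345 407 [668.8 149.   96. ]
450 405 [667.  230.8  96. ]
560 364 [631.  311.2  96. ]
[475. 146. 142.]
[577.7 148.  142. ]
```

>>> apply_moves:
  deltas:
    - {"slide": [0.1,1.1,0],"rot": [0,0,-0.015]}
    - {"slide": [0,0,2.5],"rot": [0,0,0]}
    - {"slide": [0,0,2.5],"rot": [0,0,0]}
    - {"slide": [0,0,2.5],"rot": [0,0,0]}
    - {"slide": [0,0,2.2],"rot": [0,0,0]}
    - {"slide": [0,0,1.1],"rot": [0,0,0]}
    - {"slide": [0,0,0],"rot": [0,0,0]}
    - {"slide": [0,0,0],"rot": [0,0,0]}
  jaw: 0.7

```text
clock: 2.63
tcp_pos: [522.3, 145.9, 123.5]
ee_rot: [-0.009, 1.0, 0.0, -0.0]
force: [0.9, -0.6, -0.1]
grip_width: 59.4
grip_force: 0.0
```

>>> apply_moves:
  deltas:
    - {"slide": [0,0,0],"rot": [0,0,0]}
    - {"slide": [0,0,0],"rot": [0,0,0]}
    - {"slide": [0,0,0],"rot": [0,0,0]}
    - {"slide": [0,0,0],"rot": [0,0,0]}
    - {"slide": [0,0,0],"rot": [0,0,0]}
    - {"slide": [0,0,0],"rot": [0,0,0]}
    - {"slide": [0,0,0],"rot": [0,0,0]}
    - {"slide": [0,0,0],"rot": [0,0,0]}
  jaw: 0
  squeeze: 30

```text
clock: 3.3
tcp_pos: [523.1, 145.5, 124.2]
ee_rot: [-0.008, 1.0, 0.001, 0.001]
force: [-2.4, 1.8, 7.5]
grip_width: 8.6
grip_force: 29.4
```

Run:
```python
from h import *
N=20
th=1.80*np.linspace(0,1,N+1); ph=0.28*np.linspace(0,1,N+1)
b=lambda t:np.array([-186*np.cos(t)+56*np.sin(t),186*np.sin(t)+56*np.cos(t)])
P=[b(t)+19*np.array([-np.sin(p),-np.cos(p)]) for t,p in zip(th,ph)]
for k in range(N):
    d=P[k+1]-P[k]; p=ph[k]
    ty=np.array([np.cos(p),-np.sin(p)]); tz=np.array([-np.sin(p),-np.cos(p)])
    print(k,round(d@ty/10,2),round(d@tz/10,2))
```

```text
0 0.55 -1.65
1 0.68 -1.6
2 0.8 -1.54
3 0.91 -1.48
4 1.02 -1.4
5 1.12 -1.32
6 1.22 -1.23
7 1.31 -1.13
8 1.39 -1.02
9 1.46 -0.91
10 1.53 -0.8
11 1.58 -0.68
12 1.63 -0.55
13 1.67 -0.42
14 1.7 -0.29
15 1.71 -0.16
16 1.72 -0.03
17 1.72 0.1
18 1.71 0.23
19 1.68 0.37
```

>>> apply_moves:
  deltas:
    - {"slide": [0,0.55,-1.65],"rot": [0.014,0,0]}
    - {"slide": [0,0.68,-1.6],"rot": [0.014,0,0]}
    - {"slide": [0,0.8,-1.54],"rot": [0.014,0,0]}
    - {"slide": [0,0.91,-1.48],"rot": [0.014,0,0]}
    - {"slide": [0,1.02,-1.4],"rot": [0.014,0,0]}
    - {"slide": [0,1.12,-1.32],"rot": [0.014,0,0]}
    - {"slide": [0,1.22,-1.23],"rot": [0.014,0,0]}
    - {"slide": [0,1.31,-1.13],"rot": [0.014,0,0]}
    - {"slide": [0,1.39,-1.02],"rot": [0.014,0,0]}
    - {"slide": [0,1.46,-0.91],"rot": [0.014,0,0]}

```text
clock: 4.13
tcp_pos: [521.3, 253.0, 249.8]
ee_rot: [-0.006, 0.997, -0.072, 0.0]
force: [-3.0, -9.3, 11.1]
grip_width: 8.6
grip_force: 30.8
```

>>> apply_moves:
  deltas:
    - {"slide": [0,1.53,-0.8],"rot": [0.014,0,0]}
    - {"slide": [0,1.58,-0.68],"rot": [0.014,0,0]}
    - {"slide": [0,1.63,-0.55],"rot": [0.014,0,0]}
    - {"slide": [0,1.67,-0.42],"rot": [0.014,0,0]}
    - {"slide": [0,1.7,-0.29],"rot": [0.014,0,0]}
    - {"slide": [0,1.71,-0.16],"rot": [0.014,0,0]}
    - {"slide": [0,1.72,-0.03],"rot": [0.014,0,0]}
    - {"slide": [0,1.72,0.1],"rot": [0.014,0,0]}
    - {"slide": [0,1.71,0.23],"rot": [0.014,0,0]}
    - {"slide": [0,1.68,0.37],"rot": [0.014,0,0]}

```text
clock: 4.97
tcp_pos: [518.2, 423.4, 236.8]
ee_rot: [-0.008, 0.99, -0.139, 0.001]
force: [0.3, -0.1, 2.3]
grip_width: 8.7
grip_force: 32.5
```

>>> apply_moves:
  deltas:
    - {"slide": [0,0,0],"rot": [0,0,0]}
    - {"slide": [0,0,0],"rot": [0,0,0]}
    - {"slide": [0,0,0],"rot": [0,0,0]}

```text
clock: 5.22
tcp_pos: [517.6, 423.5, 236.5]
ee_rot: [-0.008, 0.99, -0.139, 0.001]
force: [-3.0, 4.0, 3.7]
grip_width: 8.9
grip_force: 32.7
```

Run:
```python
from h import *
s=ctrl.sense(); print(s['tcp_pos'],s['force'],R.from_quat(s['ee_rot']).as_matrix().round(3),s['grip_width'])
c=cam('side','s1.png')
```

```text
[517.61349854 423.53991994 236.51546201] [-3.02153761  4.0272043   3.7314339 ] [[-1.    -0.016  0.004]
 [-0.017  0.961 -0.275]
 [ 0.001 -0.275 -0.961]] 8.867733462163548
```

View pics/s1.png

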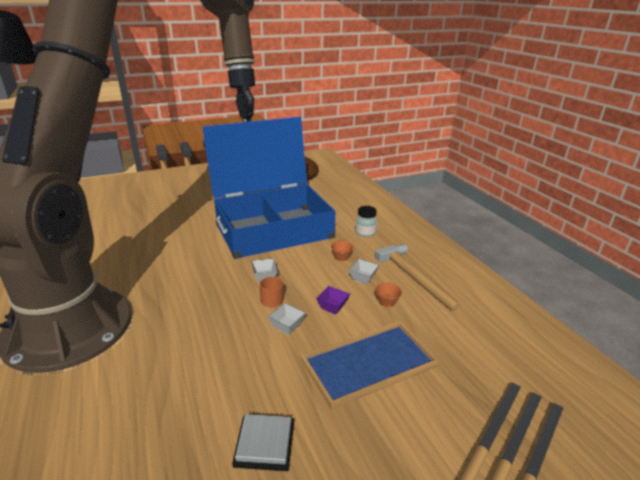

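The lid is fully back in the side view. I'll release it with a part-open jaw and withdraw along the tool axis.

>>> apply_moves:
  deltas:
    - {"slide": [0,0,0],"rot": [0,0,0]}
    - {"slide": [0,0,0],"rot": [0,0,0]}
    - {"slide": [0,0,0],"rot": [0,0,0]}
    - {"slide": [0,0,-1.0],"rot": [0,0,0]}
    - {"slide": [0,0,-2.0],"rot": [0,0,0]}
    - {"slide": [0,0,-3.0],"rot": [0,0,0]}
    - {"slide": [0,0,-3.0],"rot": [0,0,0]}
    - {"slide": [0,0,-3.0],"rot": [0,0,0]}
    - {"slide": [0,0,-3.0],"rot": [0,0,0]}
    - {"slide": [0,0,0],"rot": [-0.12,0,0]}
  jaw: 0.3

```text
clock: 6.1
tcp_pos: [516.2, 471.0, 383.4]
ee_rot: [-0.012, 0.997, -0.08, 0.001]
force: [1.8, 2.6, -1.4]
grip_width: 25.6
grip_force: 0.0
```

Run:
```python
from h import *
s=ctrl.sense(); print(s['tcp_pos'],s['joint_positions'].round(2))
c=cam('top')
M=masks(c['color'])
for k in ('cop','sil'):
  for b in blobs(M[k],80,900):
    (u,v),(w,h),a=cv2.minAreaRect(b)
    if 150<v<330: print(k,int(u),int(v),int(w),int(h),int(a),pt(c,u,v,30)[:2].round())
for n,u,v,z in (('bowlA',284.5,208,35),('bowlB',371.5,200,35),('pot',331,302,48),('d1',328.5,204,35),('d2',291,298,35),('d3',374.5,300,35),('pur',363,251,35)): print(n,pt(c,u,v,z).round())
print('tray',[pt(c,130+x/2,130+y/2,14).round().tolist() for x,y in ((547,155),(645,149),(672,334),(573,344))])
```

```text
[516.19405937 470.99177219 383.42375718] [-0.94  0.59  0.15  0.97  0.03  1.7   0.78]
sil 196 325 4 39 88 [376. 233.]
sil 374 300 24 23 55 [ 421. -171.]
sil 290 298 24 24 9 [432.  19.]
sil 67 243 17 59 3 [574. 539.]
sil 328 203 23 22 49 [653. -75.]
sil 246 167 15 24 65 [750. 121.]
sil 300 161 36 10 84 [763. -11.]
bowlA [644.  30.  35.]
bowlB [ 658. -176.   35.]
pot [419. -71.  48.]
d1 [651. -74.  35.]
d2 [431.  19.  35.]
d3 [ 422. -171.   35.]
pur [ 536. -150.   35.]
tray [[644.0, -255.0, 14.0], [648.0, -373.0, 14.0], [425.0, -385.0, 14.0], [417.0, -270.0, 14.0]]
```

>>> apply_moves:
  deltas:
    - {"slide": [0,0,0],"rot": [-0.1,0,0]}
    - {"slide": [0,0,0],"rot": [-0.06,0,0]}
    - {"slide": [-1.0,-3.6,0],"rot": [0,0,0]}
    - {"slide": [-1.0,-3.6,0],"rot": [0,0,0]}
    - {"slide": [-1.0,-3.6,0],"rot": [0,0,0]}
    - {"slide": [-1.0,-3.6,0],"rot": [0,0,0]}
    - {"slide": [-1.0,-3.6,0],"rot": [0,0,0]}
    - {"slide": [-1.0,-3.6,0],"rot": [0,0,0]}
    - {"slide": [-1.0,-3.6,0],"rot": [0,0,0]}
    - {"slide": [-1.0,-3.6,0],"rot": [0,0,0]}
  jaw: 0.87

```text
clock: 6.98
tcp_pos: [602.0, 173.8, 381.1]
ee_rot: [-0.007, 1.0, -0.001, -0.0]
force: [1.5, 0.6, -0.6]
grip_width: 74.6
grip_force: 0.0
```

>>> apply_moves:
  deltas:
    - {"slide": [-1.0,-3.6,0],"rot": [0,0,0]}
    - {"slide": [-1.0,-3.6,0],"rot": [0,0,0]}
    - {"slide": [-1.0,-3.6,0],"rot": [0,0,0]}
    - {"slide": [-1.0,-3.6,0],"rot": [0,0,0]}
    - {"slide": [0,0,3.5],"rot": [0,0,0]}
    - {"slide": [0,0,3.5],"rot": [0,0,0]}
    - {"slide": [0,0,3.5],"rot": [0,0,0]}
    - {"slide": [0,0,3.5],"rot": [0,0,0]}
    - {"slide": [0,0,3.5],"rot": [0,0,0]}
    - {"slide": [0,0,3.5],"rot": [0,0,0]}

```text
clock: 7.82
tcp_pos: [643.7, 32.3, 169.6]
ee_rot: [-0.007, 1.0, -0.001, -0.0]
force: [0.2, 1.2, -0.1]
grip_width: 74.0
grip_force: 0.0
```

>>> apply_moves:
  deltas:
    - {"slide": [0,0,0],"rot": [0,0,0]}
    - {"slide": [0,0,0],"rot": [0,0,0]}
    - {"slide": [0,0,0],"rot": [0,0,0]}

```text
clock: 8.07
tcp_pos: [645.4, 33.1, 172.9]
ee_rot: [-0.007, 1.0, -0.0, 0.001]
force: [0.0, -0.3, 1.7]
grip_width: 74.2
grip_force: 0.0
```

Run:
```python
from h import *
c=cam('wrist','w2.png'); s=ctrl.sense(); print(s['tcp_pos'].round(1)); print(R.from_quat(s['ee_rot']).as_matrix().round(3))
print(proj(c,(644,30,35)),c['color'][int(proj(c,(644,30,35))[1]),int(proj(c,(644,30,35))[0])])
```

```text
[645.9  33.2 173.5]
[[-1.    -0.015  0.004]
 [-0.015  1.    -0.   ]
 [-0.004 -0.    -1.   ]]
(np.float64(320.427510705037), np.float64(222.87403117049905)) [141  92  67]
```

View pics/w2.png

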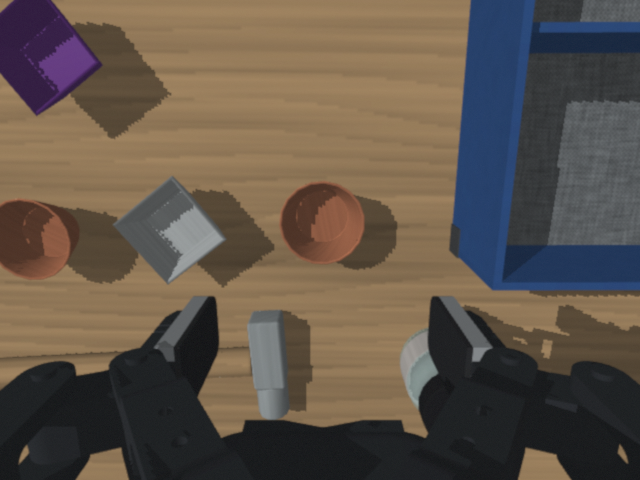

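The wrist view shows bowl A's rim centred at (322,222), giving about (643.5,31). Dish 1's rim is centred at (170,230), and bowl B is near (33,238). I'll grasp bowl A at the rim.

>>> apply_moves:
  deltas:
    - {"slide": [0.25,-0.2,0],"rot": [0,0,0]}
    - {"slide": [0,0,3.5],"rot": [0,0,0]}
    - {"slide": [0,0,3.5],"rot": [0,0,0]}
    - {"slide": [0,0,3.5],"rot": [0,0,0]}
    - {"slide": [0,0,3.0],"rot": [0,0,0]}
    - {"slide": [0,0,1.5],"rot": [0,0,0]}
    - {"slide": [0,0,0.3],"rot": [0,0,0]}
    - {"slide": [0,0,0],"rot": [0,0,0]}

```text
clock: 8.78
tcp_pos: [642.2, 31.3, 18.1]
ee_rot: [-0.008, 1.0, -0.0, 0.0]
force: [0.4, 0.3, 0.8]
grip_width: 74.3
grip_force: 0.0
```

>>> apply_moves:
  deltas:
    - {"slide": [0,0,0],"rot": [0,0,0]}
    - {"slide": [0,0,0],"rot": [0,0,0]}
    - {"slide": [0,0,0],"rot": [0,0,0]}
    - {"slide": [0,0,0],"rot": [0,0,0]}
    - {"slide": [0,0,0],"rot": [0,0,0]}
  jaw: 0
  squeeze: 25

```text
clock: 9.2
tcp_pos: [643.5, 31.7, 20.5]
ee_rot: [-0.008, 1.0, 0.0, 0.002]
force: [-1.6, -0.1, 5.1]
grip_width: 57.0
grip_force: 25.4
```

>>> apply_moves:
  deltas:
    - {"slide": [0,0,-1.5],"rot": [0,0,0]}
    - {"slide": [0,0,-3.0],"rot": [0,0,0]}
    - {"slide": [0,0,-3.0],"rot": [0,0,0]}
    - {"slide": [0,0,-3.0],"rot": [0,0,0]}
    - {"slide": [0,0,-1.5],"rot": [0,0,0]}
    - {"slide": [0,0,0],"rot": [0,0,0]}
    - {"slide": [0,0,0],"rot": [0,0,0]}
    - {"slide": [0,0,0],"rot": [0,0,0]}

```text
clock: 9.87
tcp_pos: [641.6, 31.6, 137.8]
ee_rot: [-0.008, 1.0, 0.0, 0.0]
force: [-0.2, -0.5, -0.6]
grip_width: 56.8
grip_force: 27.1
```

Run:
```python
from h import *
c=cam('wrist','w3.png'); s=ctrl.sense(); print(s['tcp_pos'].round(1))
for z in (120,): print(proj(c,(*s['tcp_pos'][:2],s['tcp_pos'][2]+15)))
```

```text
[641.2  31.6 137. ]
(np.float64(326.0910952055147), np.float64(327.72498304663435))
```

View pics/w3.png

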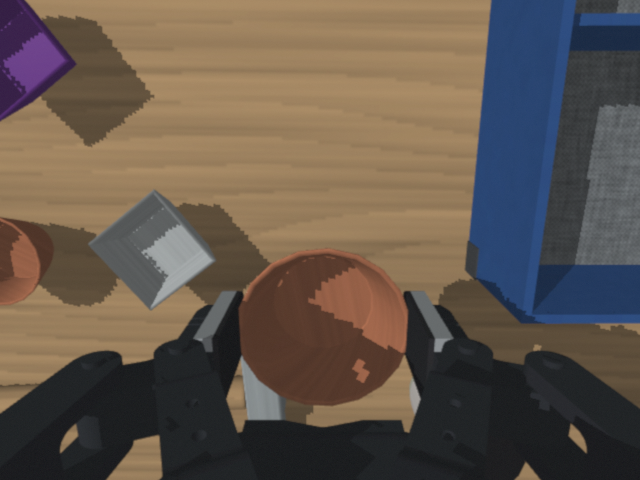

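The bowl is held and centred on the grasp: rim at (324,326) against a predicted (326,328). I'll carry it to the back compartment.

>>> apply_moves:
  deltas:
    - {"slide": [0.75,3.23,0],"rot": [0,0,0]}
    - {"slide": [0.75,3.23,0],"rot": [0,0,0]}
    - {"slide": [0.75,3.23,0],"rot": [0,0,0]}
    - {"slide": [0.75,3.23,0],"rot": [0,0,0]}
    - {"slide": [0.75,3.23,0],"rot": [0,0,0]}
    - {"slide": [0.75,3.23,0],"rot": [0,0,0]}
    - {"slide": [0,0,0],"rot": [0,0,0]}
    - {"slide": [0,0,2.5],"rot": [0,0,0]}
    - {"slide": [0,0,2.5],"rot": [0,0,0]}
    - {"slide": [0,0,2.5],"rot": [0,0,0]}

```text
clock: 10.75
tcp_pos: [593.5, 224.5, 60.9]
ee_rot: [-0.008, 1.0, -0.0, -0.0]
force: [-0.5, -0.0, -1.1]
grip_width: 57.4
grip_force: 27.1
```

>>> apply_moves:
  deltas:
    - {"slide": [0,0,2.0],"rot": [0,0,0]}
    - {"slide": [0,0,1.0],"rot": [0,0,0]}
    - {"slide": [0,0,0.5],"rot": [0,0,0]}
    - {"slide": [0,0,0.3],"rot": [0,0,0]}
    - {"slide": [0,0,0],"rot": [0,0,0]}
    - {"slide": [0,0,0],"rot": [0,0,0]}
    - {"slide": [0,0,0],"rot": [0,0,0]}

```text
clock: 11.33
tcp_pos: [594.0, 223.8, 26.1]
ee_rot: [-0.007, 1.0, -0.0, -0.0]
force: [-4.8, -3.5, 10.4]
grip_width: 56.9
grip_force: 27.6
```

>>> apply_moves:
  deltas:
    - {"slide": [0,0,0],"rot": [0,0,0]}
    - {"slide": [0,0,0],"rot": [0,0,0]}
    - {"slide": [0,0,0],"rot": [0,0,0]}
    - {"slide": [0,0,0],"rot": [0,0,0]}
    - {"slide": [0,0,-1.5],"rot": [0,0,0]}
    - {"slide": [0,0,-3.0],"rot": [0,0,0]}
    - {"slide": [0,0,-3.0],"rot": [0,0,0]}
    - {"slide": [0,0,-3.0],"rot": [0,0,0]}
    - {"slide": [0,0,-3.0],"rot": [0,0,0]}
    - {"slide": [0,0,0],"rot": [0,0,0]}
  jaw: 0.87

```text
clock: 12.17
tcp_pos: [597.2, 225.8, 166.0]
ee_rot: [-0.007, 1.0, 0.002, 0.004]
force: [1.7, 0.8, 0.5]
grip_width: 74.4
grip_force: 0.0
```

Run:
```python
from h import *
c=cam('wrist','w4.png'); s=ctrl.sense(); print(s['tcp_pos'].round(1)); print(proj(c,(593,225,40)), c['f'])
h=cv2.cvtColor(c['color'],cv2.COLOR_RGB2HSV); u,v=map(int,proj(c,(593,225,10))); print(h[v-3:v+3:2,u-3:u+3:2])
m=((h[...,0]<13)&(h[...,1]>90)); m[380:]=0
for b in blobs(m,1500): 
    e=cv2.fitEllipse(cv2.convexHull(b)); print(e, pt(c,*e[0],40).round(1))
```

```text
[596.1 225.4 163.3]
(np.float64(322.922591259422), np.float64(221.54841385051583)) 415.1516228746058
[[[  9 132 190]
  [  9 132 197]
  [  9 131 194]]

 [[  9 132 189]
  [  9 131 196]
  [ 10 132 195]]

 [[  9 132 189]
  [ 10 132 193]
  [  9 133 196]]]
((319.2029724121094, 222.5689697265625), (86.2087631225586, 89.43012237548828), 94.92802429199219) [593.7 222.5  40. ]
```

>>> apply_moves:
  deltas:
    - {"slide": [-0.47,-3.35,0],"rot": [0,0,0]}
    - {"slide": [-0.47,-3.35,0],"rot": [0,0,0]}
    - {"slide": [-0.47,-3.35,0],"rot": [0,0,0]}
    - {"slide": [-0.47,-3.35,0],"rot": [0,0,0]}
    - {"slide": [-0.47,-3.35,0],"rot": [0,0,0]}
    - {"slide": [-0.47,-3.35,0],"rot": [0,0,0]}
    - {"slide": [-0.47,-3.35,0],"rot": [0,0,0]}
    - {"slide": [-0.47,-3.35,0],"rot": [0,0,0]}
    - {"slide": [-0.47,-3.35,0],"rot": [0,0,0]}
    - {"slide": [-0.47,-3.35,0],"rot": [0,0,0]}

```text
clock: 13.05
tcp_pos: [645.5, -111.1, 158.4]
ee_rot: [-0.008, 1.0, 0.0, -0.001]
force: [0.3, -0.2, 0.1]
grip_width: 73.9
grip_force: 0.0
```

>>> apply_moves:
  deltas:
    - {"slide": [-0.47,-3.35,0],"rot": [0,0,0]}
    - {"slide": [-0.47,-3.35,0],"rot": [0,0,0]}
    - {"slide": [0,0,0],"rot": [0,0,0]}
    - {"slide": [0,0,0],"rot": [0,0,0]}
    - {"slide": [0,0,0],"rot": [0,0,0]}

```text
clock: 13.47
tcp_pos: [656.0, -175.8, 158.4]
ee_rot: [-0.008, 1.0, 0.001, -0.001]
force: [0.0, 0.9, 0.2]
grip_width: 74.0
grip_force: 0.0
```

```bash
cat >> h.py <<'E'
def copper(c,z):
    h=cv2.cvtColor(c['color'],cv2.COLOR_RGB2HSV)
    m=(h[...,0]<12)&(h[...,1]>110); m[400:]=0
    for b in blobs(m,1500):
        e=cv2.fitEllipse(cv2.convexHull(b)); print(np.round(e[0]),np.round(e[1]), pt(c,*e[0],z).round(1))
E
python3 - <<'E'
from h import *
c=cam('wrist','w5.png'); s=ctrl.sense(); print(s['tcp_pos'].round(1)); print(proj(c,(658,-176,35)))
copper(c,35)
E
```

```text
[ 656.2 -174.8  158.6]
(np.float64(324.11270942503216), np.float64(233.55770694153256))
[325. 234.] [86. 89.] [ 658.5 -175.4   35. ]
```

View pics/w5.png

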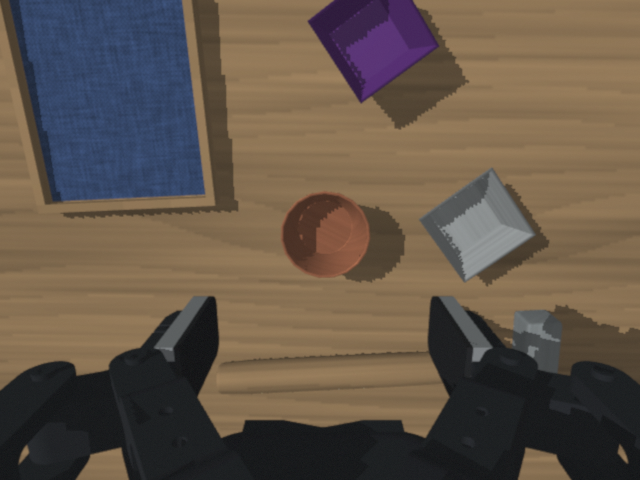

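Bowl B is centred at (325,234), giving (658.5,−175.4). The neighbours and the hammer are clear, so I'll grasp it.

>>> apply_moves:
  deltas:
    - {"slide": [-0.22,-0.1,0],"rot": [0,0,0]}
    - {"slide": [0,0,3.5],"rot": [0,0,0]}
    - {"slide": [0,0,3.5],"rot": [0,0,0]}
    - {"slide": [0,0,3.5],"rot": [0,0,0]}
    - {"slide": [0,0,2.0],"rot": [0,0,0]}
    - {"slide": [0,0,1.0],"rot": [0,0,0]}
    - {"slide": [0,0,0.3],"rot": [0,0,0]}
    - {"slide": [0,0,0],"rot": [0,0,0]}
    - {"slide": [0,0,0],"rot": [0,0,0]}

```text
clock: 14.27
tcp_pos: [659.9, -177.4, 23.2]
ee_rot: [-0.008, 1.0, -0.0, 0.001]
force: [0.9, 0.3, 0.5]
grip_width: 74.3
grip_force: 0.0
```

>>> apply_moves:
  deltas:
    - {"slide": [0,0,0],"rot": [0,0,0]}
    - {"slide": [0,0,0],"rot": [0,0,0]}
    - {"slide": [0,0,0],"rot": [0,0,0]}
    - {"slide": [0,0,0],"rot": [0,0,0]}
    - {"slide": [0,0,0],"rot": [0,0,0]}
  jaw: 0
  squeeze: 25

```text
clock: 14.68
tcp_pos: [660.0, -177.5, 24.1]
ee_rot: [-0.008, 1.0, -0.0, 0.002]
force: [-2.1, 1.6, 9.4]
grip_width: 56.9
grip_force: 24.7
```

>>> apply_moves:
  deltas:
    - {"slide": [0,0,-1.5],"rot": [0,0,0]}
    - {"slide": [0,0,-3.0],"rot": [0,0,0]}
    - {"slide": [0,0,-3.0],"rot": [0,0,0]}
    - {"slide": [0,0,-3.0],"rot": [0,0,0]}
    - {"slide": [0,0,-2.5],"rot": [0,0,0]}
    - {"slide": [0,0,-1.0],"rot": [0,0,0]}
    - {"slide": [0,0,0],"rot": [0,0,0]}

```text
clock: 15.27
tcp_pos: [660.5, -178.1, 165.5]
ee_rot: [-0.007, 1.0, -0.001, 0.003]
force: [0.2, 0.4, -0.9]
grip_width: 56.7
grip_force: 27.1
```

Run:
```python
from h import *
c=cam('wrist'); s=ctrl.sense(); print(s['tcp_pos'].round(1)); print(proj(c,s['tcp_pos']+[0,0,15])); copper(c,s['tcp_pos'][2]+15)
M=R.from_quat(s['ee_rot']).as_matrix(); print(M.round(3)); print('to stack',M.T@(np.array([594,223.5,s['tcp_pos'][2]])-s['tcp_pos']))
```

```text
[ 659.3 -177.7  163. ]
(np.float64(327.31450339839), np.float64(323.4097205667557))
[323. 318.] [154. 168.] [ 657.3 -179.1  178. ]
[[-1.    -0.015  0.003]
 [-0.015  1.    -0.   ]
 [-0.003 -0.    -1.   ]]
to stack [ 5.92260904e+01  4.02096223e+02 -3.33346443e-01]
```

>>> apply_moves:
  deltas:
    - {"slide": [0.48,3.35,0],"rot": [0,0,0]}
    - {"slide": [0.48,3.35,0],"rot": [0,0,0]}
    - {"slide": [0.48,3.35,0],"rot": [0,0,0]}
    - {"slide": [0.48,3.35,0],"rot": [0,0,0]}
    - {"slide": [0.48,3.35,0],"rot": [0,0,0]}
    - {"slide": [0.48,3.35,0],"rot": [0,0,0]}
    - {"slide": [0.48,3.35,0],"rot": [0,0,0]}
    - {"slide": [0.48,3.35,0],"rot": [0,0,0]}
    - {"slide": [0.48,3.35,0],"rot": [0,0,0]}
    - {"slide": [0.48,3.35,0],"rot": [0,0,0]}

```text
clock: 16.15
tcp_pos: [603.8, 158.1, 159.5]
ee_rot: [-0.008, 1.0, -0.0, -0.002]
force: [0.6, -0.9, -1.4]
grip_width: 56.7
grip_force: 27.1
```

>>> apply_moves:
  deltas:
    - {"slide": [0.48,3.35,0],"rot": [0,0,0]}
    - {"slide": [0.48,3.35,0],"rot": [0,0,0]}
    - {"slide": [0,0,2.5],"rot": [0,0,0]}
    - {"slide": [0,0,2.5],"rot": [0,0,0]}
    - {"slide": [0,0,1.5],"rot": [0,0,0]}
    - {"slide": [0,0,0],"rot": [0,0,0]}
    - {"slide": [0,0,0],"rot": [0,0,0]}
    - {"slide": [0,0,0],"rot": [0,0,0]}
    - {"slide": [0,0,0],"rot": [0,0,0]}

```text
clock: 16.9
tcp_pos: [595.7, 223.6, 97.5]
ee_rot: [-0.007, 1.0, 0.0, 0.001]
force: [-0.3, 0.4, -1.0]
grip_width: 57.0
grip_force: 27.2
```

>>> apply_moves:
  deltas:
    - {"slide": [0,0,2.0],"rot": [0,0,0]}
    - {"slide": [0,0,1.5],"rot": [0,0,0]}
    - {"slide": [0,0,0.8],"rot": [0,0,0]}
    - {"slide": [0,0,0.6],"rot": [0,0,0]}
    - {"slide": [0,0,0.4],"rot": [0,0,0]}
    - {"slide": [0,0,0.3],"rot": [0,0,0]}
    - {"slide": [0,0,0],"rot": [0,0,0]}
    - {"slide": [0,0,0],"rot": [0,0,0]}

```text
clock: 17.57
tcp_pos: [595.3, 223.8, 41.1]
ee_rot: [-0.008, 1.0, 0.0, 0.0]
force: [-0.2, -0.3, -1.1]
grip_width: 56.5
grip_force: 27.2
```

>>> apply_moves:
  deltas:
    - {"slide": [0,0,0],"rot": [0,0,0]}
    - {"slide": [0,0,0],"rot": [0,0,0]}
    - {"slide": [0,0,0],"rot": [0,0,0]}
    - {"slide": [0,0,0],"rot": [0,0,0]}
    - {"slide": [0,0,-1.5],"rot": [0,0,0]}
    - {"slide": [0,0,-3.0],"rot": [0,0,0]}
    - {"slide": [0,0,-3.0],"rot": [0,0,0]}
    - {"slide": [0,0,-3.0],"rot": [0,0,0]}
    - {"slide": [0,0,-1.5],"rot": [0,0,0]}
    - {"slide": [0,0,0],"rot": [0,0,0]}
  jaw: 0.87

```text
clock: 18.4
tcp_pos: [597.2, 224.4, 165.1]
ee_rot: [-0.007, 1.0, 0.002, 0.003]
force: [-0.3, -0.3, 0.6]
grip_width: 74.4
grip_force: 0.0
```

Run:
```python
from h import *
c=cam('wrist','w6.png'); s=ctrl.sense(); print(s['tcp_pos'].round(1)); print(proj(c,(594,223.5,51)));copper(c,51)
```

```text
[596.2 224.1 162.8]
(np.float64(322.91933805979505), np.float64(227.78812658891698))
[321. 227.] [92. 92.] [593.2 222.5  51. ]
```

View pics/w6.png

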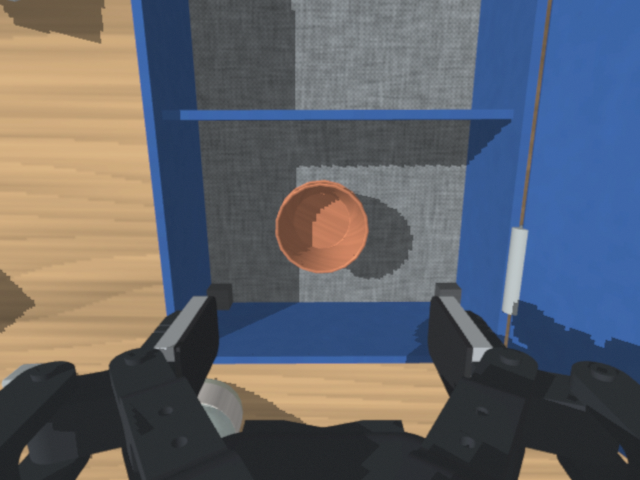

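Bowl B is nested: the rim is a clean 92 px circle at (321,227). Next I'll take the nearest dish, at about (431,19).

>>> apply_moves:
  deltas:
    - {"slide": [2.1,-2.53,0],"rot": [0,0,0]}
    - {"slide": [2.1,-2.53,0],"rot": [0,0,0]}
    - {"slide": [2.1,-2.53,0],"rot": [0,0,0]}
    - {"slide": [2.1,-2.53,0],"rot": [0,0,0]}
    - {"slide": [2.1,-2.53,0],"rot": [0,0,0]}
    - {"slide": [2.1,-2.53,0],"rot": [0,0,0]}
    - {"slide": [2.1,-2.53,0],"rot": [0,0,0]}
    - {"slide": [2.1,-2.53,0],"rot": [0,0,0]}
    - {"slide": [0,0,0],"rot": [0,0,0]}
    - {"slide": [0,0,0],"rot": [0,0,0]}

```text
clock: 19.28
tcp_pos: [428.4, 17.4, 159.9]
ee_rot: [-0.006, 1.0, -0.0, -0.001]
force: [0.3, 0.0, -0.3]
grip_width: 74.5
grip_force: 0.0
```

```bash
cat >> h.py <<'E'
def silver(c,z):
    h=cv2.cvtColor(c['color'],cv2.COLOR_RGB2HSV)
    m=(h[...,1]<60)&(h[...,2]>60); m[380:]=0
    m[290:,:240]=0; m[290:,410:]=0
    for b in blobs(m,1500):
        q=cv2.approxPolyDP(cv2.convexHull(b),8,True)[:,0]
        P=np.array([pt(c,*p,z)[:2] for p in q])
        r=cv2.minAreaRect(P.astype(np.float32)); print(q.tolist(),r, 'edges',np.hypot(*(P-np.roll(P,1,0)).T).round(1),'dirs',np.degrees(np.arctan2(*(P-np.roll(P,1,0)).T[::-1])).round(1))
E
python3 - <<'E'
from h import *
c=cam('wrist','w7.png'); s=ctrl.sense(); print(s['tcp_pos'].round(1),s['joint_positions'].round(2)); print(proj(c,(431,19,35)));silver(c,35)
E
```

```text
[429.7  18.6 160.2] [-0.37  0.2   0.23  2.13 -0.06  0.82  1.49]
(np.float64(327.13105930641774), np.float64(233.81972698376137))
[[578, 215], [639, 218], [639, 289], [566, 289]] ((441.8756408691406, 209.64022827148438), (52.288612365722656, 50.44597244262695), 0.8044605851173401) edges [52.2 40.6 51.2 50.4] dirs [-179.2   87.9   12.   -89.3]
[[292, 186], [376, 202], [358, 279], [278, 265]] ((431.23638916015625, 18.2427978515625), (55.960296630859375, 54.93994140625), 79.88035583496094) edges [54.9 55.7 54.6 55.6] dirs [169.6  79.9 -10.5 -99.8]
[[43, 158], [102, 219], [35, 270], [0, 229], [0, 187]] ((419.1730651855469, -170.8819580078125), (53.67548370361328, 62.08725357055664), 35.80757522583008) edges [36.2 51.  62.1 34.1 28.6] dirs [ 121.4   39.6  -54.2 -147.2  169.2]
```

View pics/w7.png

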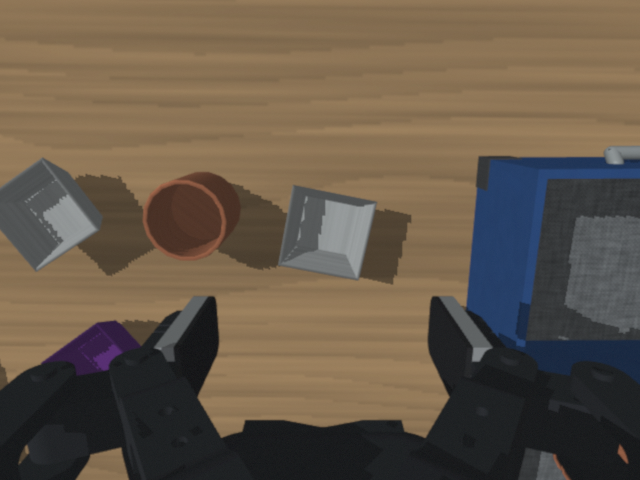

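The dish is centred at (431.2,18.2), turned about −10°. Its rim measures 55×56 mm, which fits the given size. I'll turn the tool and grasp it.

>>> apply_moves:
  deltas:
    - {"slide": [-0.15,-0.04,0],"rot": [0,0,0.095]}
    - {"slide": [0,0,0],"rot": [0,0,0.095]}
    - {"slide": [0,0,3.5],"rot": [0,0,0]}
    - {"slide": [0,0,3.5],"rot": [0,0,0]}
    - {"slide": [0,0,3.5],"rot": [0,0,0]}
    - {"slide": [0,0,2.0],"rot": [0,0,0]}
    - {"slide": [0,0,1.2],"rot": [0,0,0]}
    - {"slide": [0,0,0.2],"rot": [0,0,0]}
    - {"slide": [0,0,0],"rot": [0,0,0]}
    - {"slide": [0,0,0],"rot": [0,0,0]}
  jaw: 0.8

```text
clock: 20.17
tcp_pos: [432.2, 18.9, 21.8]
ee_rot: [0.087, 0.996, 0.0, 0.0]
force: [-0.1, 0.3, -0.3]
grip_width: 68.1
grip_force: 0.0
```

>>> apply_moves:
  deltas:
    - {"slide": [0,0,0],"rot": [0,0,0]}
    - {"slide": [0,0,0],"rot": [0,0,0]}
    - {"slide": [0,0,0],"rot": [0,0,0]}
    - {"slide": [0,0,0],"rot": [0,0,0]}
    - {"slide": [0,0,0],"rot": [0,0,0]}
  jaw: 0
  squeeze: 25

```text
clock: 20.58
tcp_pos: [432.5, 18.8, 22.8]
ee_rot: [0.087, 0.996, 0.001, 0.001]
force: [-1.1, 1.0, 7.8]
grip_width: 54.1
grip_force: 25.6
```

>>> apply_moves:
  deltas:
    - {"slide": [0,0,-1.5],"rot": [0,0,0]}
    - {"slide": [0,0,-3.0],"rot": [0,0,0]}
    - {"slide": [0,0,-3.0],"rot": [0,0,0]}
    - {"slide": [0,0,-3.0],"rot": [0,0,0]}
    - {"slide": [0,0,-2.5],"rot": [0,0,0]}
    - {"slide": [0,0,-1.0],"rot": [0,0,-0.095]}
    - {"slide": [0,0,0],"rot": [0,0,-0.095]}
    - {"slide": [0,0,0],"rot": [0,0,0]}
    - {"slide": [0,0,0],"rot": [0,0,0]}

```text
clock: 21.33
tcp_pos: [431.5, 18.3, 162.0]
ee_rot: [-0.006, 1.0, 0.0, 0.0]
force: [-1.0, -0.4, -1.3]
grip_width: 54.5
grip_force: 27.0
```

Run:
```python
from h import *
c=cam('wrist'); s=ctrl.sense(); print(s['tcp_pos'].round(1)); silver(c,s['tcp_pos'][2]+14)
M=R.from_quat(s['ee_rot']).as_matrix(); print(M.round(3)); print('to stack',M.T@(np.array([451,225,s['tcp_pos'][2]])-s['tcp_pos']))
```

```text
[431.3  18.3 161.6]
[[238, 243], [409, 245], [400, 379], [245, 379]] ((426.4703369140625, 17.28191375732422), (50.380130767822266, 55.474971771240234), 0.45408570766448975) edges [50.4 55.5 49.7 55.2] dirs [-1.795e+02  9.000e+01  1.000e-01 -8.930e+01]
[[638, 174], [639, 289], [530, 289], [544, 179]] ((397.12933349609375, 104.02346801757812), (38.330867767333984, 36.421669006347656), 1.4418035745620728) edges [29.  39.1 36.4 36.7] dirs [  93.8   12.5  -89.3 -178.6]
[[44, 153], [101, 215], [35, 265], [0, 224], [0, 181]] ((390.7468566894531, -73.39349365234375), (26.000295639038086, 29.370269775390625), 35.60211944580078) edges [17.5 24.3 29.4 16.3 14. ] dirs [ 120.1   37.9  -54.4 -147.2  169.1]
[[-1.    -0.012  0.   ]
 [-0.012  1.     0.   ]
 [-0.     0.    -1.   ]]
to stack [-2.21471107e+01  2.06465351e+02  4.66357941e-02]
```

>>> apply_moves:
  deltas:
    - {"slide": [-0.37,3.44,0],"rot": [0,0,0]}
    - {"slide": [-0.37,3.44,0],"rot": [0,0,0]}
    - {"slide": [-0.37,3.44,0],"rot": [0,0,0]}
    - {"slide": [-0.37,3.44,0],"rot": [0,0,0]}
    - {"slide": [-0.37,3.44,0],"rot": [0,0,0]}
    - {"slide": [-0.37,3.44,0],"rot": [0,0,0]}
    - {"slide": [0,0,2.5],"rot": [0,0,0]}
    - {"slide": [0,0,2.5],"rot": [0,0,0]}
    - {"slide": [0,0,2.5],"rot": [0,0,0]}
    - {"slide": [0,0,2.5],"rot": [0,0,0]}

```text
clock: 22.22
tcp_pos: [450.1, 225.0, 60.0]
ee_rot: [-0.006, 1.0, -0.0, -0.0]
force: [0.9, -0.3, -1.3]
grip_width: 54.0
grip_force: 27.0
```

>>> apply_moves:
  deltas:
    - {"slide": [0,0,1.5],"rot": [0,0,0]}
    - {"slide": [0,0,1.0],"rot": [0,0,0]}
    - {"slide": [0,0,0.5],"rot": [0,0,0]}
    - {"slide": [0,0,0.3],"rot": [0,0,0]}
    - {"slide": [0,0,0],"rot": [0,0,0]}
    - {"slide": [0,0,0],"rot": [0,0,0]}
    - {"slide": [0,0,0],"rot": [0,0,0]}

```text
clock: 22.8
tcp_pos: [451.2, 225.4, 29.4]
ee_rot: [-0.007, 1.0, 0.0, 0.001]
force: [0.7, -0.2, -0.1]
grip_width: 54.2
grip_force: 27.0
```

>>> apply_moves:
  deltas:
    - {"slide": [0,0,0],"rot": [0,0,0]}
    - {"slide": [0,0,0],"rot": [0,0,0]}
    - {"slide": [0,0,0],"rot": [0,0,0]}
    - {"slide": [0,0,0],"rot": [0,0,0]}
    - {"slide": [0,0,-1.5],"rot": [0,0,0]}
    - {"slide": [0,0,-3.0],"rot": [0,0,0]}
    - {"slide": [0,0,-3.0],"rot": [0,0,0]}
    - {"slide": [0,0,-3.0],"rot": [0,0,0]}
    - {"slide": [0,0,-3.0],"rot": [0,0,0]}
    - {"slide": [0,0,0],"rot": [0,0,0]}
  jaw: 0.8

```text
clock: 23.63
tcp_pos: [453.3, 226.5, 169.0]
ee_rot: [-0.007, 1.0, 0.002, 0.004]
force: [0.8, 0.5, 0.7]
grip_width: 68.6
grip_force: 0.0
```

Run:
```python
from h import *
c=cam('wrist','w8.png'); s=ctrl.sense(); print(s['tcp_pos'].round(1)); print(proj(c,(451,225,40)))
h=cv2.cvtColor(c['color'],cv2.COLOR_RGB2HSV); u,v=map(int,proj(c,(451,225,10)))
for du in range(-90,91,10): print(du,h[v,u+du])
```

```text
[452.4 226.  166.5]
(np.float64(321.68562644298845), np.float64(223.54868331575202))
-90 [102  15  83]
-80 [102  16  79]
-70 [102  16  81]
-60 [102  15  84]
-50 [100  20  77]
-40 [ 90   8 122]
-30 [ 90   7 111]
-20 [ 90  10 122]
-10 [ 96  10 131]
0 [ 94   9 206]
10 [ 94   9 210]
20 [ 86  10 204]
30 [ 90   9 206]
40 [ 90   8 154]
50 [102  16  79]
60 [102  16  78]
70 [102  16  82]
80 [101  17 122]
90 [100  17 136]
```

View pics/w8.png

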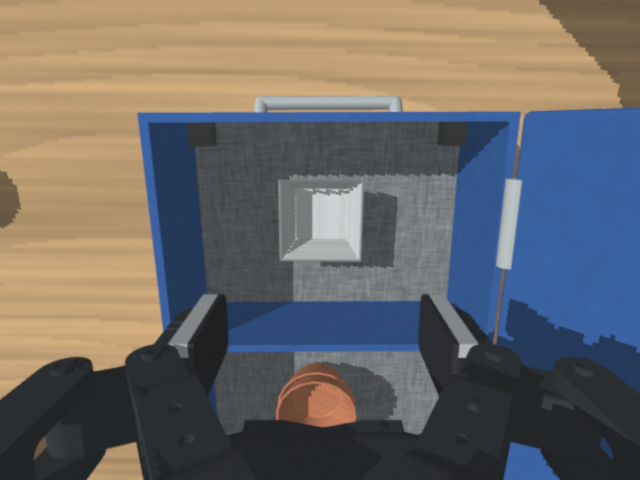

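The first dish sits squarely in the front compartment: rim centre at (321,221), giving (449.6,224.7), parallel to the tool. Next is dish 3 at about (421,−171), approached with the tool turned about +36°.

>>> apply_moves:
  deltas:
    - {"slide": [0.3,-3.31,0],"rot": [0,0,0]}
    - {"slide": [0.3,-3.31,0],"rot": [0,0,0]}
    - {"slide": [0.3,-3.31,0],"rot": [0,0,0]}
    - {"slide": [0.3,-3.31,0],"rot": [0,0,0]}
    - {"slide": [0.3,-3.31,0],"rot": [0,0,0]}
    - {"slide": [0.3,-3.31,0],"rot": [0,0,0]}
    - {"slide": [0.3,-3.31,0],"rot": [0,0,0]}
    - {"slide": [0.3,-3.31,0],"rot": [0,0,0]}
    - {"slide": [0.3,-3.31,0],"rot": [0,0,0]}
    - {"slide": [0.3,-3.31,0],"rot": [0,0,0]}

```text
clock: 24.52
tcp_pos: [424.5, -107.8, 162.8]
ee_rot: [-0.008, 1.0, 0.0, -0.001]
force: [1.2, 0.8, 0.4]
grip_width: 68.1
grip_force: 0.0
```

>>> apply_moves:
  deltas:
    - {"slide": [0.3,-3.31,0],"rot": [0,0,0]}
    - {"slide": [0.3,-3.31,0],"rot": [0,0,0]}
    - {"slide": [0,0,0],"rot": [0,0,-0.12]}
    - {"slide": [0,0,0],"rot": [0,0,-0.12]}
    - {"slide": [0,0,0],"rot": [0,0,-0.12]}
    - {"slide": [0,0,0],"rot": [0,0,-0.12]}
    - {"slide": [0,0,0],"rot": [0,0,-0.12]}
    - {"slide": [0,0,0],"rot": [0,0,0]}
    - {"slide": [0,0,0],"rot": [0,0,0]}

```text
clock: 25.27
tcp_pos: [420.1, -172.6, 162.8]
ee_rot: [-0.301, 0.954, 0.0, -0.001]
force: [0.4, -0.6, 0.1]
grip_width: 68.2
grip_force: 0.0
```

Run:
```python
from h import *
c=cam('wrist','w9.png'); s=ctrl.sense(); print(s['tcp_pos'].round(1),s['joint_positions'].round(2)); M=R.from_quat(s['ee_rot']).as_matrix(); print(M.round(3),np.degrees(np.arctan2(M[1,1],M[0,1])));silver(c,35)
```

```text
[ 420.2 -172.6  163. ] [ 0.06  0.24  0.25  2.08 -0.08  0.84  2.54]
[[-0.819 -0.573 -0.001]
 [-0.573  0.819  0.   ]
 [ 0.001  0.001 -1.   ]] 124.98647251708522
[[307, 111], [395, 120], [384, 206], [300, 198]] ((373.6812438964844, -187.00718688964844), (55.09360122680664, 55.938072204589844), 29.522079467773438) edges [55.1 55.5 55.  55.8] dirs [-150.4  119.4   30.   -60.5]
```

View pics/w9.png

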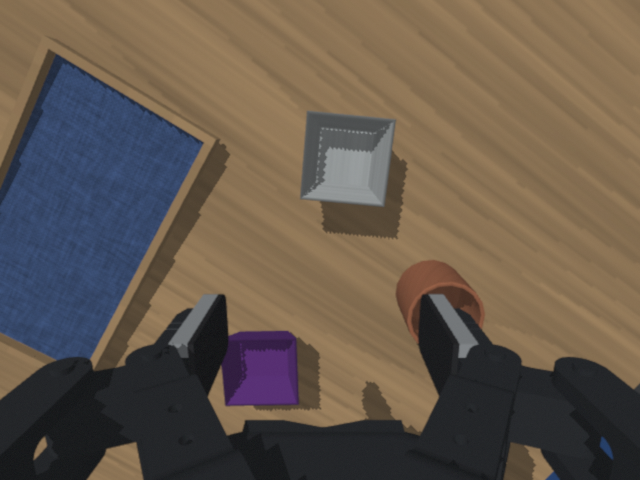

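The dish has been knocked aside: it is now at about (373.7,−187), turned 30°, seen at (347,159). The second look caught it. I'll go there and grasp it.

>>> apply_moves:
  deltas:
    - {"slide": [2.31,0.74,0],"rot": [0,0,0.045]}
    - {"slide": [2.3,0.86,0],"rot": [0,0,0.045]}
    - {"slide": [0,0,3.5],"rot": [0,0,0]}
    - {"slide": [0,0,3.5],"rot": [0,0,0]}
    - {"slide": [0,0,0],"rot": [0,0,0]}
    - {"slide": [0,0,0],"rot": [0,0,0]}
    - {"slide": [0,0,0],"rot": [0,0,0]}

```text
clock: 25.9
tcp_pos: [374.0, -185.3, 94.5]
ee_rot: [-0.259, 0.966, -0.0, -0.0]
force: [-0.1, -0.8, -0.2]
grip_width: 68.3
grip_force: 0.0
```

Run:
```python
from h import *
c=cam('wrist'); s=ctrl.sense(); print(s['tcp_pos'].round(1),s['joint_positions'].round(2)); M=R.from_quat(s['ee_rot']).as_matrix(); print(M.round(3),np.degrees(np.arctan2(M[1,1],M[0,1])));silver(c,35)
```

```text
[ 374.5 -185.4   94.9] [ 0.12  0.29  0.26  2.23 -0.13  0.63  2.57]
[[-0.866 -0.501  0.002]
 [-0.501  0.866 -0.   ]
 [-0.001 -0.001 -1.   ]] 120.03968761044258
[[377, 206], [373, 310], [269, 309], [266, 206]] ((373.7806091308594, -187.15573120117188), (56.00646209716797, 55.17572784423828), 29.80095863342285) edges [55.  56.  55.2 55.4] dirs [ 120.    29.8  -60.6 -150.4]
```

>>> apply_moves:
  deltas:
    - {"slide": [0.15,-0.12,0],"rot": [0,0,0]}
    - {"slide": [0,0,3.0],"rot": [0,0,0]}
    - {"slide": [0,0,2.5],"rot": [0,0,0]}
    - {"slide": [0,0,1.5],"rot": [0,0,0]}
    - {"slide": [0,0,0.3],"rot": [0,0,0]}
    - {"slide": [0,0,0],"rot": [0,0,0]}
    - {"slide": [0,0,0],"rot": [0,0,0]}
    - {"slide": [0,0,0],"rot": [0,0,0]}

```text
clock: 26.62
tcp_pos: [373.8, -187.3, 21.8]
ee_rot: [-0.26, 0.966, -0.001, 0.001]
force: [0.1, 0.7, 0.5]
grip_width: 68.1
grip_force: 0.0
```

>>> apply_moves:
  deltas:
    - {"slide": [0,0,0],"rot": [0,0,0]}
    - {"slide": [0,0,0],"rot": [0,0,0]}
    - {"slide": [0,0,0],"rot": [0,0,0]}
    - {"slide": [0,0,0],"rot": [0,0,0]}
    - {"slide": [0,0,0],"rot": [0,0,0]}
  jaw: 0
  squeeze: 25

```text
clock: 27.03
tcp_pos: [373.6, -187.1, 21.8]
ee_rot: [-0.26, 0.966, -0.0, 0.001]
force: [-0.9, 1.2, 13.7]
grip_width: 54.2
grip_force: 23.5
```

>>> apply_moves:
  deltas:
    - {"slide": [0,0,-1.5],"rot": [0,0,0]}
    - {"slide": [0,0,-3.0],"rot": [0,0,0]}
    - {"slide": [0,0,-3.0],"rot": [0,0,0]}
    - {"slide": [0,0,-3.0],"rot": [0,0,0]}
    - {"slide": [0,0,-3.0],"rot": [0,0,0]}
    - {"slide": [0,0,-1.0],"rot": [0,0,0.102]}
    - {"slide": [0,0,0],"rot": [0,0,0.102]}
    - {"slide": [0,0,0],"rot": [0,0,0.102]}
    - {"slide": [0,0,0],"rot": [0,0,0.102]}
    - {"slide": [0,0,0],"rot": [0,0,0.102]}

```text
clock: 27.87
tcp_pos: [372.7, -186.8, 166.2]
ee_rot: [-0.005, 1.0, 0.0, 0.001]
force: [-1.0, 0.5, -1.7]
grip_width: 54.2
grip_force: 27.1
```

Run:
```python
from h import *
s=ctrl.sense(); print(s['tcp_pos'].round(1),s['joint_positions'].round(2)); M=R.from_quat(s['ee_rot']).as_matrix(); print(M.round(3),s['grip_width'])
print('to stack',M.T@(np.array([450,225,s['tcp_pos'][2]])-s['tcp_pos']))
```

```text
[ 372.7 -186.8  166.2] [ 0.01  0.17  0.38  2.16 -0.09  0.82  2.02]
[[-1.    -0.01   0.001]
 [-0.01   1.     0.   ]
 [-0.001  0.    -1.   ]] 54.15731202641849
to stack [-8.14606990e+01  4.11001136e+02  1.43769478e-01]
```

>>> apply_moves:
  deltas:
    - {"slide": [-0.68,3.43,0],"rot": [0,0,0]}
    - {"slide": [-0.68,3.43,0],"rot": [0,0,0]}
    - {"slide": [-0.68,3.43,0],"rot": [0,0,0]}
    - {"slide": [-0.68,3.43,0],"rot": [0,0,0]}
    - {"slide": [-0.68,3.43,0],"rot": [0,0,0]}
    - {"slide": [-0.68,3.43,0],"rot": [0,0,0]}
    - {"slide": [-0.68,3.43,0],"rot": [0,0,0]}
    - {"slide": [-0.68,3.43,0],"rot": [0,0,0]}
    - {"slide": [-0.68,3.43,0],"rot": [0,0,0]}
    - {"slide": [-0.68,3.43,0],"rot": [0,0,0]}

```text
clock: 28.7
tcp_pos: [435.4, 158.8, 166.2]
ee_rot: [-0.008, 1.0, 0.0, 0.0]
force: [1.5, -0.5, -0.5]
grip_width: 53.8
grip_force: 27.2
```

>>> apply_moves:
  deltas:
    - {"slide": [-0.68,3.43,0],"rot": [0,0,0]}
    - {"slide": [-0.68,3.43,0],"rot": [0,0,0]}
    - {"slide": [0,0,2.5],"rot": [0,0,0]}
    - {"slide": [0,0,2.5],"rot": [0,0,0]}
    - {"slide": [0,0,2.0],"rot": [0,0,0]}
    - {"slide": [0,0,0],"rot": [0,0,0]}
    - {"slide": [0,0,0],"rot": [0,0,0]}
    - {"slide": [0,0,0],"rot": [0,0,0]}
    - {"slide": [0,0,0],"rot": [0,0,0]}

```text
clock: 29.45
tcp_pos: [449.1, 226.3, 97.2]
ee_rot: [-0.007, 1.0, 0.001, 0.001]
force: [0.6, -0.1, -1.0]
grip_width: 54.1
grip_force: 27.3
```

>>> apply_moves:
  deltas:
    - {"slide": [-0.05,-0.11,1.5],"rot": [0,0,0]}
    - {"slide": [0,0,1.5],"rot": [0,0,0]}
    - {"slide": [0,0,1.0],"rot": [0,0,0]}
    - {"slide": [0,0,0.8],"rot": [0,0,0]}
    - {"slide": [0,0,0.6],"rot": [0,0,0]}
    - {"slide": [0,0,0.4],"rot": [0,0,0]}
    - {"slide": [0,0,0.1],"rot": [0,0,0]}
    - {"slide": [0,0,0],"rot": [0,0,0]}
    - {"slide": [0,0,0],"rot": [0,0,0]}

```text
clock: 30.2
tcp_pos: [449.0, 225.2, 37.8]
ee_rot: [-0.008, 1.0, 0.0, 0.0]
force: [-3.0, -0.9, 11.9]
grip_width: 54.1
grip_force: 28.2
```

>>> apply_moves:
  deltas:
    - {"slide": [0,0,0],"rot": [0,0,0]}
    - {"slide": [0,0,0],"rot": [0,0,0]}
    - {"slide": [0,0,0],"rot": [0,0,0]}
    - {"slide": [0,0,0],"rot": [0,0,0]}
    - {"slide": [0,0,-1.5],"rot": [0,0,0]}
    - {"slide": [0,0,-3.0],"rot": [0,0,0]}
    - {"slide": [0,0,-3.0],"rot": [0,0,0]}
    - {"slide": [0,0,-3.0],"rot": [0,0,0]}
    - {"slide": [0,0,-1.5],"rot": [0,0,0]}
    - {"slide": [0,0,0],"rot": [0,0,0]}
  jaw: 0.8

```text
clock: 31.03
tcp_pos: [450.6, 225.9, 160.1]
ee_rot: [-0.008, 1.0, 0.002, 0.003]
force: [-0.8, 0.3, 0.1]
grip_width: 68.6
grip_force: 0.0
```

```bash
cat >> h.py <<'E'
def dishin(c,z):
    h=cv2.cvtColor(c['color'],cv2.COLOR_RGB2HSV); m=(h[...,1]<13)&(h[...,2]>60); m[290:]=0;m[:,:200]=0;m[:,420:]=0;m[:165]=0
    m=cv2.morphologyEx(m.astype(np.uint8),cv2.MORPH_OPEN,np.ones((5,5)))
    for b in blobs(m,2500):
        q=cv2.approxPolyDP(cv2.convexHull(b),6,True)[:,0]; e=cv2.minAreaRect(b); print(q.tolist(),e,pt(c,*e[0],z).round(1))
E
python3 - <<'E'
from h import *
c=cam('wrist','w10.png'); s=ctrl.sense(); print(s['tcp_pos'].round(1)); print(proj(c,(449.6,224.8,51)));dishin(c,51)
c=cam('top','t2.png')
for k,m in masks(c['color']).items():
  if k=='sil':
    for b in blobs(m,200,900): 
      e=cv2.minAreaRect(b); print(k,e,pt(c,*e[0],33)[:2].round())
E
```

```text
[449.7 225.4 158.2]
(np.float64(322.5551104119711), np.float64(233.40583635023668))
[[278, 186], [366, 188], [363, 275], [277, 274]] ((320.5, 230.5), (89.0, 91.0), 90.0) [447.7 223.5  51. ]
sil ((190.5, 297.0), (18.0, 47.0), 90.0) [440. 248.]
sil ((328.8470764160156, 203.98825073242188), (22.99462890625, 22.560768127441406), 49.398704528808594) [652. -75.]
sil ((505.2032165527344, 188.5108184814453), (56.60676574707031, 5.603569984436035), 55.17551040649414) [ 679. -496.]
sil ((246.6756591796875, 167.44593811035156), (15.685049057006836, 24.576284408569336), 65.77225494384766) [749. 120.]
sil ((300.8438415527344, 161.11012268066406), (36.40669250488281, 10.286787033081055), 84.5596694946289) [761. -11.]
```

View pics/w10.png

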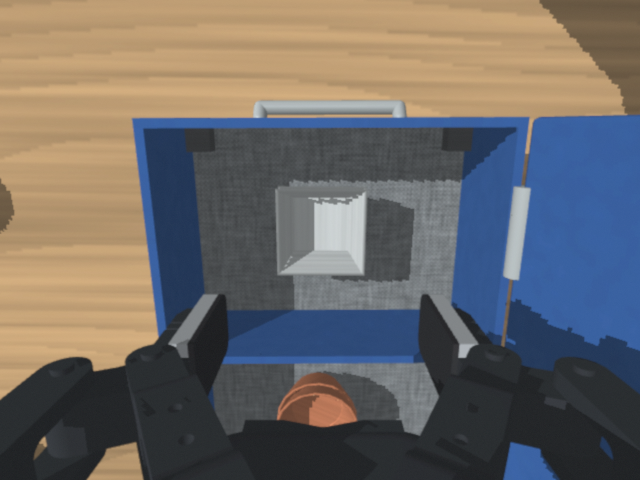

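The second dish nested with a square rim centred at (321,231), and the release height matches the 11 mm step. The top view still has dish 1 at (652,−75), so I'll fetch it with the tool turned about −50°.

>>> apply_moves:
  deltas:
    - {"slide": [-1.79,-2.76,0],"rot": [0,0,0]}
    - {"slide": [-1.79,-2.76,0],"rot": [0,0,0]}
    - {"slide": [-1.79,-2.76,0],"rot": [0,0,0]}
    - {"slide": [-1.79,-2.76,0],"rot": [0,0,0]}
    - {"slide": [-1.79,-2.76,0],"rot": [0,0,0]}
    - {"slide": [-1.79,-2.76,0],"rot": [0,0,0]}
    - {"slide": [-1.79,-2.76,0],"rot": [0,0,0]}
    - {"slide": [-1.79,-2.76,0],"rot": [0,0,0]}
    - {"slide": [-1.79,-2.76,0],"rot": [0,0,0]}
    - {"slide": [-1.79,-2.76,0],"rot": [0,0,0]}

```text
clock: 31.97
tcp_pos: [631.6, -49.9, 154.5]
ee_rot: [-0.008, 1.0, -0.0, -0.001]
force: [0.8, 0.9, -0.5]
grip_width: 68.8
grip_force: 0.0
```

>>> apply_moves:
  deltas:
    - {"slide": [-1.79,-2.76,0],"rot": [0,0,0]}
    - {"slide": [0,0,0],"rot": [0,0,0.12]}
    - {"slide": [0,0,0],"rot": [0,0,0.12]}
    - {"slide": [0,0,0],"rot": [0,0,0.12]}
    - {"slide": [0,0,0],"rot": [0,0,0.12]}
    - {"slide": [0,0,0],"rot": [0,0,0.12]}
    - {"slide": [0,0,0],"rot": [0,0,0.12]}
    - {"slide": [0,0,0],"rot": [0,0,0.12]}
    - {"slide": [0,0,0],"rot": [0,0,0]}
    - {"slide": [0,0,0],"rot": [0,0,0]}

```text
clock: 32.8
tcp_pos: [649.4, -75.6, 155.0]
ee_rot: [0.399, 0.917, -0.001, -0.001]
force: [0.1, -0.0, 0.1]
grip_width: 68.5
grip_force: 0.0
```

Run:
```python
from h import *
c=cam('wrist','w11.png'); s=ctrl.sense(); print(s['tcp_pos'].round(1),s['joint_positions'].round(2)); M=R.from_quat(s['ee_rot']).as_matrix(); print(M.round(3),np.degrees(np.arctan2(M[1,1],M[0,1])));silver(c,35)
```

```text
[649.6 -75.8 155.3] [-0.23  0.57  0.41  1.61 -0.25  1.02  1.  ]
[[-0.682  0.732 -0.002]
 [ 0.732  0.682 -0.   ]
 [ 0.001 -0.002 -1.   ]] 42.98325475802426
[[450, 239], [475, 217], [558, 289], [504, 289]] ((753.2254028320312, -12.341449737548828), (81.10358428955078, 23.18644142150879), 3.702214479446411) edges [52.8 21.  78.8 36.6] dirs [-178.8   87.5    3.7 -137. ]
[[289, 187], [376, 194], [366, 275], [284, 269]] ((652.1273193359375, -75.26596069335938), (55.714210510253906, 55.312198638916016), 38.359825134277344) edges [55.3 55.6 55.1 55.2] dirs [ 128.3   38.4  -52.1 -141.4]
[[639, 84], [637, 164], [616, 150], [610, 125]] ((738.739013671875, 96.13067626953125), (16.806726455688477, 47.79335021972656), 52.750667572021484) edges [26.9 47.8 17.  16.3] dirs [ 104.1  -37.2 -167.3  156.2]
```

>>> apply_moves:
  deltas:
    - {"slide": [-0.14,0.22,0],"rot": [0,0,0.082]}
    - {"slide": [0,0,3.5],"rot": [0,0,0]}
    - {"slide": [0,0,3.5],"rot": [0,0,0]}
    - {"slide": [0,0,3.0],"rot": [0,0,0]}
    - {"slide": [0,0,2.0],"rot": [0,0,0]}
    - {"slide": [0,0,1.0],"rot": [0,0,0]}
    - {"slide": [0,0,0.3],"rot": [0,0,0]}
    - {"slide": [0,0,0],"rot": [0,0,0]}
    - {"slide": [0,0,0],"rot": [0,0,0]}
    - {"slide": [0,0,0],"rot": [0,0,0]}

```text
clock: 33.68
tcp_pos: [653.9, -75.6, 25.2]
ee_rot: [0.438, 0.899, 0.001, 0.001]
force: [0.3, 0.2, -0.1]
grip_width: 68.2
grip_force: 0.0
```

>>> apply_moves:
  deltas:
    - {"slide": [0,0,0],"rot": [0,0,0]}
    - {"slide": [0,0,0],"rot": [0,0,0]}
    - {"slide": [0,0,0],"rot": [0,0,0]}
    - {"slide": [0,0,0],"rot": [0,0,0]}
    - {"slide": [0,0,0],"rot": [0,0,0]}
  jaw: 0
  squeeze: 25

```text
clock: 34.1
tcp_pos: [653.7, -75.4, 25.4]
ee_rot: [0.438, 0.899, 0.001, 0.001]
force: [-1.9, 0.5, 7.4]
grip_width: 53.9
grip_force: 25.0
```

>>> apply_moves:
  deltas:
    - {"slide": [0,0,-1.5],"rot": [0,0,0]}
    - {"slide": [0,0,-3.0],"rot": [0,0,0]}
    - {"slide": [0,0,-3.0],"rot": [0,0,0]}
    - {"slide": [0,0,-3.0],"rot": [0,0,0]}
    - {"slide": [0,0,-3.0],"rot": [0,0,0]}
    - {"slide": [0,0,-1.0],"rot": [0,0,0]}
    - {"slide": [0,0,0],"rot": [0,0,-0.115]}
    - {"slide": [0,0,0],"rot": [0,0,-0.115]}
    - {"slide": [0,0,0],"rot": [0,0,-0.115]}
    - {"slide": [0,0,0],"rot": [0,0,-0.115]}

```text
clock: 34.93
tcp_pos: [652.6, -75.2, 168.8]
ee_rot: [0.219, 0.976, 0.0, 0.0]
force: [0.2, 0.5, -1.3]
grip_width: 54.3
grip_force: 26.8
```

>>> apply_moves:
  deltas:
    - {"slide": [0,0,0],"rot": [0,0,-0.115]}
    - {"slide": [0,0,0],"rot": [0,0,-0.115]}
    - {"slide": [0,0,0],"rot": [0,0,-0.115]}
    - {"slide": [0,0,0],"rot": [0,0,-0.115]}
    - {"slide": [0,0,0],"rot": [0,0,0]}
    - {"slide": [0,0,0],"rot": [0,0,0]}

```text
clock: 35.43
tcp_pos: [652.6, -75.4, 168.7]
ee_rot: [-0.005, 1.0, 0.0, 0.0]
force: [-0.2, 0.7, -1.7]
grip_width: 53.8
grip_force: 26.8
```

Run:
```python
from h import *
s=ctrl.sense(); print(s['tcp_pos'].round(1)); M=R.from_quat(s['ee_rot']).as_matrix(); print(M.round(3),s['grip_width'])
print('to stack',M.T@(np.array([449.6,225,s['tcp_pos'][2]])-s['tcp_pos']))
```

```text
[652.6 -75.4 168.7]
[[-1.   -0.01  0.  ]
 [-0.01  1.    0.  ]
 [-0.    0.   -1.  ]] 53.81860556803608
to stack [2.00105221e+02 3.02347462e+02 8.91033908e-02]
```

>>> apply_moves:
  deltas:
    - {"slide": [1.81,2.75,0],"rot": [0,0,-0.005]}
    - {"slide": [1.81,2.75,0],"rot": [0,0,0]}
    - {"slide": [1.81,2.75,0],"rot": [0,0,0]}
    - {"slide": [1.81,2.75,0],"rot": [0,0,0]}
    - {"slide": [1.81,2.75,0],"rot": [0,0,0]}
    - {"slide": [1.81,2.75,0],"rot": [0,0,0]}
    - {"slide": [1.81,2.75,0],"rot": [0,0,0]}
    - {"slide": [1.81,2.75,0],"rot": [0,0,0]}
    - {"slide": [1.81,2.75,0],"rot": [0,0,0]}
    - {"slide": [1.81,2.75,0],"rot": [0,0,0]}

```text
clock: 36.27
tcp_pos: [465.8, 197.6, 168.8]
ee_rot: [-0.007, 1.0, 0.0, 0.0]
force: [0.5, 0.4, -0.1]
grip_width: 53.7
grip_force: 26.8
```

>>> apply_moves:
  deltas:
    - {"slide": [1.81,2.75,0],"rot": [0,0,0]}
    - {"slide": [0,0,2.5],"rot": [0,0,0]}
    - {"slide": [0,0,2.5],"rot": [0,0,0]}
    - {"slide": [0,0,1.0],"rot": [0,0,0]}
    - {"slide": [0,0,0],"rot": [0,0,0]}
    - {"slide": [0,0,0],"rot": [0,0,0]}
    - {"slide": [0,0,0],"rot": [0,0,0]}
    - {"slide": [0,0,0],"rot": [0,0,0]}

```text
clock: 36.93
tcp_pos: [449.3, 223.7, 109.8]
ee_rot: [-0.008, 1.0, 0.001, 0.001]
force: [-0.8, -0.7, -1.8]
grip_width: 53.9
grip_force: 26.9
```

Run:
```python
from h import *
s=ctrl.sense(); M=R.from_quat(s['ee_rot']).as_matrix(); print(s['tcp_pos'].round(1),M.round(3)[:2,1])
```

```text
[449.3 223.7 109.8] [-0.017  1.   ]
```

>>> apply_moves:
  deltas:
    - {"slide": [-0.07,0.13,1.5],"rot": [0,0,0]}
    - {"slide": [0,0,1.2],"rot": [0,0,0]}
    - {"slide": [0,0,1.0],"rot": [0,0,0]}
    - {"slide": [0,0,0.8],"rot": [0,0,0]}
    - {"slide": [0,0,0.6],"rot": [0,0,0]}
    - {"slide": [0,0,0.4],"rot": [0,0,0]}
    - {"slide": [0,0,0.2],"rot": [0,0,0]}
    - {"slide": [0,0,0],"rot": [0,0,0]}
    - {"slide": [0,0,0],"rot": [0,0,0]}

```text
clock: 37.68
tcp_pos: [450.4, 225.1, 52.5]
ee_rot: [-0.009, 1.0, 0.001, 0.001]
force: [1.9, -1.1, 4.4]
grip_width: 54.3
grip_force: 27.2
```

>>> apply_moves:
  deltas:
    - {"slide": [0,0,0],"rot": [0,0,0]}
    - {"slide": [0,0,0],"rot": [0,0,0]}
    - {"slide": [0,0,0],"rot": [0,0,0]}
    - {"slide": [0,0,0],"rot": [0,0,0]}
    - {"slide": [0,0,-1.5],"rot": [0,0,0]}
    - {"slide": [0,0,-3.0],"rot": [0,0,0]}
    - {"slide": [0,0,-3.0],"rot": [0,0,0]}
    - {"slide": [0,0,-3.0],"rot": [0,0,0]}
    - {"slide": [0,0,0],"rot": [0,0,0]}
    - {"slide": [0,0,0],"rot": [0,0,0]}
  jaw: 0.8

```text
clock: 38.52
tcp_pos: [449.9, 225.6, 158.2]
ee_rot: [-0.009, 1.0, 0.001, 0.002]
force: [-0.3, -1.0, -0.4]
grip_width: 68.2
grip_force: 0.0
```

Run:
```python
from h import *
c=cam('wrist','w12.png'); s=ctrl.sense(); print(s['tcp_pos'].round(1)); print(proj(c,(449,224.8,62)));dishin(c,62)
for z in (51,62): print(z,[np.round(proj(c,(449+a*28,224.5+b*28,z))).tolist() for a,b in ((1,1),(1,-1),(-1,-1),(-1,1))])
c=cam('side','s2.png')
```

```text
[449.  225.1 156.8]
(np.float64(323.27933178531066), np.float64(239.53711222129255))
[[278, 188], [369, 192], [367, 282], [276, 282]] ((321.5, 235.0), (94.0, 97.0), 90.0) [446.2 223.7  62. ]
51 [[366.0, 278.0], [278.0, 276.0], [277.0, 189.0], [370.0, 191.0]]
62 [[367.0, 284.0], [276.0, 283.0], [275.0, 192.0], [372.0, 194.0]]
```

>>> apply_moves:
  deltas:
    - {"slide": [0.39,-3.29,0],"rot": [0,0,0]}
    - {"slide": [0.39,-3.29,0],"rot": [0,0,0]}
    - {"slide": [0.39,-3.29,0],"rot": [0,0,0]}
    - {"slide": [0.39,-3.29,0],"rot": [0,0,0]}
    - {"slide": [0.39,-3.29,0],"rot": [0,0,0]}
    - {"slide": [0.39,-3.29,0],"rot": [0,0,0]}
    - {"slide": [0.39,-3.29,0],"rot": [0,0,0]}
    - {"slide": [0.39,-3.29,0],"rot": [0,0,0]}
    - {"slide": [0.39,-3.29,0],"rot": [0,0,0]}
    - {"slide": [0,0,0],"rot": [0,0,0]}

```text
clock: 39.45
tcp_pos: [417.2, -77.8, 155.6]
ee_rot: [-0.005, 1.0, -0.001, -0.001]
force: [0.3, 0.1, 0.7]
grip_width: 68.3
grip_force: 0.0
```

>>> apply_moves:
  deltas:
    - {"slide": [0,0,0],"rot": [0,0,0]}
    - {"slide": [0,0,0],"rot": [0,0,0]}

```text
clock: 39.62
tcp_pos: [418.7, -71.3, 155.7]
ee_rot: [-0.009, 1.0, 0.0, -0.001]
force: [-0.0, -0.1, -0.1]
grip_width: 68.5
grip_force: 0.0
```

Run:
```python
from h import *
c=cam('wrist','w13.png'); s=ctrl.sense(); print(s['tcp_pos'].round(1)); print(proj(c,(419,-71,48))); copper(c,48)
M=R.from_quat(s['ee_rot']).as_matrix(); print(M.round(3))
```

```text
[418.9 -70.8 155.9]
(np.float64(325.3261813104911), np.float64(237.28217806035016))
[325. 234.] [82. 91.] [416.8 -71.3  48. ]
[[-1.    -0.019 -0.001]
 [-0.019  1.     0.   ]
 [ 0.001  0.    -1.   ]]
```

>>> apply_moves:
  deltas:
    - {"slide": [0,-0.04,3.0],"rot": [0,0,0]}
    - {"slide": [0,0,3.5],"rot": [0,0,0]}
    - {"slide": [0,0,3.0],"rot": [0,0,0]}
    - {"slide": [0,0,2.4],"rot": [0,0,0]}
    - {"slide": [0,0,1.2],"rot": [0,0,0]}
    - {"slide": [0,0,0.3],"rot": [0,0,0]}
    - {"slide": [0,0,0],"rot": [0,0,0]}
    - {"slide": [0,0,0],"rot": [0,0,0]}

```text
clock: 40.33
tcp_pos: [419.6, -71.5, 22.9]
ee_rot: [-0.01, 1.0, 0.0, 0.0]
force: [0.3, 0.4, 0.0]
grip_width: 68.4
grip_force: 0.0
```

>>> apply_moves:
  deltas:
    - {"slide": [0,0,0],"rot": [0,0,0]}
    - {"slide": [0,0,0],"rot": [0,0,0]}
    - {"slide": [0,0,0],"rot": [0,0,0]}
    - {"slide": [0,0,0],"rot": [0,0,0]}
    - {"slide": [0,0,0],"rot": [0,0,0]}
  jaw: 0
  squeeze: 25

```text
clock: 40.75
tcp_pos: [420.1, -71.8, 23.7]
ee_rot: [-0.009, 1.0, 0.0, 0.001]
force: [-1.8, 1.5, 7.8]
grip_width: 51.8
grip_force: 25.6
```

>>> apply_moves:
  deltas:
    - {"slide": [0,0,-1.5],"rot": [0,0,0]}
    - {"slide": [0,0,-3.0],"rot": [0,0,0]}
    - {"slide": [0,0,-3.0],"rot": [0,0,0]}
    - {"slide": [0,0,-1.5],"rot": [0,0,0]}
    - {"slide": [0,0,0],"rot": [0,0,0]}
    - {"slide": [0,0,0],"rot": [0,0,0]}

```text
clock: 41.25
tcp_pos: [420.1, -72.0, 113.7]
ee_rot: [-0.009, 1.0, 0.0, 0.002]
force: [-0.1, 1.1, -1.5]
grip_width: 51.6
grip_force: 27.3
```

>>> apply_moves:
  deltas:
    - {"slide": [-1.34,-3.13,0],"rot": [0,0,0]}
    - {"slide": [-1.34,-3.13,0],"rot": [0,0,0]}
    - {"slide": [-1.34,-3.13,0],"rot": [0,0,0]}
    - {"slide": [-1.34,-3.13,0],"rot": [0,0,0]}
    - {"slide": [-1.34,-3.13,0],"rot": [0,0,0]}
    - {"slide": [-1.34,-3.13,0],"rot": [0,0,0]}
    - {"slide": [-1.34,-3.13,0],"rot": [0,0,0]}
    - {"slide": [-1.34,-3.13,0],"rot": [0,0,0]}
    - {"slide": [0,0,2.5],"rot": [0,0,0]}
    - {"slide": [0,0,2.0],"rot": [0,0,0]}

```text
clock: 42.08
tcp_pos: [530.8, -323.4, 65.7]
ee_rot: [-0.008, 1.0, -0.001, 0.0]
force: [-0.6, 1.0, -1.6]
grip_width: 51.4
grip_force: 27.3
```

>>> apply_moves:
  deltas:
    - {"slide": [0,0,1.5],"rot": [0,0,0]}
    - {"slide": [0,0,1.0],"rot": [0,0,0]}
    - {"slide": [0,0,0],"rot": [0,0,0]}
    - {"slide": [0,0,0],"rot": [0,0,0]}
    - {"slide": [0,0,0],"rot": [0,0,0]}

```text
clock: 42.5
tcp_pos: [531.3, -320.8, 43.1]
ee_rot: [-0.009, 1.0, -0.0, 0.0]
force: [0.4, -0.8, -0.8]
grip_width: 51.8
grip_force: 27.3
```

Run:
```python
from h import *
s=ctrl.sense(); print(s['tcp_pos'].round(1))
c=cam('top')
print([pt(c,130+x/2,130+y/2,14).round().tolist() for x,y in ((547,155),(645,149),(672,334),(573,344))])
```

```text
[ 531.3 -320.8   43.1]
[[644.0, -255.0, 14.0], [648.0, -373.0, 14.0], [425.0, -385.0, 14.0], [417.0, -270.0, 14.0]]
```

Lower 13 mm, release, rise.

>>> apply_moves:
  deltas:
    - {"slide": [0,0,0.6],"rot": [0,0,0]}
    - {"slide": [0,0,0.4],"rot": [0,0,0]}
    - {"slide": [0,0,0.3],"rot": [0,0,0]}
    - {"slide": [0,0,0],"rot": [0,0,0]}
    - {"slide": [0,0,0],"rot": [0,0,0]}
    - {"slide": [0,0,0],"rot": [0,0,0]}

```text
clock: 43.05
tcp_pos: [531.1, -320.6, 29.8]
ee_rot: [-0.009, 1.0, -0.0, 0.0]
force: [-1.2, 0.5, 4.5]
grip_width: 51.7
grip_force: 27.2
```

>>> apply_moves:
  deltas:
    - {"slide": [0,0,0],"rot": [0,0,0]}
    - {"slide": [0,0,0],"rot": [0,0,0]}
    - {"slide": [0,0,0],"rot": [0,0,0]}
    - {"slide": [0,0,0],"rot": [0,0,0]}
    - {"slide": [0,0,-1.5],"rot": [0,0,0]}
    - {"slide": [0,0,-3.0],"rot": [0,0,0]}
    - {"slide": [0,0,-3.5],"rot": [0,0,0]}
    - {"slide": [0,0,-3.5],"rot": [0,0,0]}
    - {"slide": [0,0,-3.5],"rot": [0,0,0]}
    - {"slide": [0,0,0],"rot": [0,0,0]}
  jaw: 0.85

```text
clock: 43.88
tcp_pos: [534.0, -322.9, 186.8]
ee_rot: [-0.009, 1.0, -0.002, 0.005]
force: [2.0, -0.7, 0.7]
grip_width: 72.6
grip_force: 0.0
```

Run:
```python
from h import *
s=ctrl.sense(); print(s['tcp_pos'].round(1),s['joint_positions'].round(2))
c=cam('wrist'); copper(c,54); print(proj(c,(531,-320.8,54)))
c=cam('top','t3.png'); h=cv2.cvtColor(c['color'],cv2.COLOR_RGB2HSV)
m=(h[...,0]<12)&(h[...,1]>110)
for b in blobs(m,80,1500):
    r=cv2.boundingRect(b)
    if r[1]<330: print('top',r,pt(c,r[0]+r[2]/2,r[1]+r[3]/2,50).round())
```

```text
[ 534.  -322.9  186.8] [ 0.24  0.47  0.31  1.66 -0.17  1.02  2.2 ]
[327. 217.] [75. 82.] [ 528.3 -321.8   54. ]
(np.float64(328.76857672509567), np.float64(220.93977504416515))
top (429, 242, 21, 22) [ 523. -323.   50.]
top (193, 221, 20, 21) [589. 218.  50.]
```

The pot stands upright in the tray at about (530,−321). I'll go back over the lid and regrasp the handle.

>>> apply_moves:
  deltas:
    - {"slide": [0,0,-3.5],"rot": [0,0,0]}
    - {"slide": [0,0,-3.5],"rot": [0,0,0]}
    - {"slide": [0,0,-3.5],"rot": [0,0,0]}
    - {"slide": [0,0,-3.5],"rot": [0,0,0]}
    - {"slide": [0,0,-3.5],"rot": [0,0,0]}
    - {"slide": [0,3.5,-0.5],"rot": [0,0,0]}
    - {"slide": [0,3.75,0],"rot": [0,0,0]}
    - {"slide": [0,3.75,0],"rot": [0,0,0]}
    - {"slide": [0,3.75,0],"rot": [0,0,0]}
    - {"slide": [0,3.75,0],"rot": [0,0,0]}
  jaw: 0.3

```text
clock: 44.82
tcp_pos: [526.9, -133.7, 358.0]
ee_rot: [-0.009, 1.0, 0.0, -0.001]
force: [1.3, -0.3, -0.6]
grip_width: 25.6
grip_force: 0.0
```

>>> apply_moves:
  deltas:
    - {"slide": [0,3.75,0],"rot": [0,0,0]}
    - {"slide": [0,3.75,0],"rot": [0,0,0]}
    - {"slide": [0,3.75,0],"rot": [0,0,0]}
    - {"slide": [0,3.75,0],"rot": [0,0,0]}
    - {"slide": [0,3.75,0],"rot": [0,0,0]}
    - {"slide": [0,3.75,0],"rot": [0,0,0]}
    - {"slide": [0,3.75,0],"rot": [0,0,0]}
    - {"slide": [0,3.75,0],"rot": [0,0,0]}
    - {"slide": [0,3.75,0],"rot": [0,0,0]}
    - {"slide": [0,3.75,0],"rot": [0,0,0]}

```text
clock: 45.65
tcp_pos: [520.0, 241.0, 357.9]
ee_rot: [-0.009, 1.0, -0.0, -0.001]
force: [0.4, -0.1, -0.5]
grip_width: 25.7
grip_force: 0.0
```

>>> apply_moves:
  deltas:
    - {"slide": [0,3.75,0],"rot": [0,0,0]}
    - {"slide": [0,3.75,0],"rot": [0,0,0]}
    - {"slide": [0,3.75,0],"rot": [0,0,0]}
    - {"slide": [0,3.75,0],"rot": [0,0,0]}
    - {"slide": [0,3.75,0],"rot": [0,0,0]}
    - {"slide": [0,3.75,0],"rot": [0,0,0]}
    - {"slide": [0,0,0],"rot": [0.1,0,0]}
    - {"slide": [0,0,0],"rot": [0.1,0,0]}
    - {"slide": [0,0,0],"rot": [0.08,0,0]}
    - {"slide": [0,0,0],"rot": [0,0,0]}

```text
clock: 46.48
tcp_pos: [513.9, 467.7, 354.0]
ee_rot: [-0.013, 0.99, -0.144, -0.002]
force: [0.2, 1.6, -1.3]
grip_width: 25.7
grip_force: 0.0
```

Run:
```python
from h import *
s=ctrl.sense(); M=R.from_quat(s['ee_rot']).as_matrix(); print(s['tcp_pos'].round(1),s['joint_positions'].round(2),M.round(3),s['grip_width'])
print('to bar grasp',(M.T@(np.array([518,430.4,231.1])-s['tcp_pos'])).round(1))
c=cam('wrist','w14.png')
for x in (470,518,566): print(np.round(proj(c,(x,435.6,249.4))))
h=cv2.cvtColor(c['color'],cv2.COLOR_RGB2HSV); m=(h[...,1]<40)&(h[...,2]>90); m[380:]=0
for b in blobs(m,400): print(cv2.boundingRect(b),cv2.minAreaRect(b))
```

```text
[513.9 467.7 354. ] [-0.94  0.65  0.06  0.94  0.15  1.77  0.73] [[-1.    -0.025  0.   ]
 [-0.024  0.958 -0.284]
 [ 0.007 -0.284 -0.959]] 25.659446848525867
to bar grasp [ -4.   -1.  128.4]
[325. 165.]
[323. 242.]
[321. 312.]
(140, 321, 49, 24) ((163.8191375732422, 332.3929443359375), (22.76235008239746, 48.03952407836914), 88.15238952636719)
(78, 300, 30, 56) ((94.0735855102539, 327.3924560546875), (55.71656799316406, 24.694664001464844), 79.3803482055664)
(364, 286, 29, 59) ((378.9317321777344, 313.53118896484375), (59.57960510253906, 20.430418014526367), 79.50852966308594)
(254, 286, 29, 58) ((267.045654296875, 313.18524169921875), (19.651968002319336, 58.048606872558594), 11.513830184936523)
(246, 159, 86, 168) ((288.5, 242.5), (167.0, 85.0), 90.0)
(170, 87, 56, 95) ((196.7786865234375, 134.93441772460938), (94.90093231201172, 52.77679443359375), 87.0643310546875)
```

The bar's right edge at u=332 and its extent v 159–327 match the predicted (323,165–312). I'll descend on it and close.

>>> apply_moves:
  deltas:
    - {"slide": [-0.4,-0.1,3.0],"rot": [0,0,0]}
    - {"slide": [0,0,3.0],"rot": [0,0,0]}
    - {"slide": [0,0,2.5],"rot": [0,0,0]}
    - {"slide": [0,0,2.0],"rot": [0,0,0]}
    - {"slide": [0,0,1.5],"rot": [0,0,0]}
    - {"slide": [0,0,0.8],"rot": [0,0,0]}
    - {"slide": [0,0,0],"rot": [0,0,0]}
    - {"slide": [0,0,0],"rot": [0,0,0]}

```text
clock: 47.2
tcp_pos: [521.8, 427.4, 237.5]
ee_rot: [-0.008, 0.99, -0.139, 0.001]
force: [-0.1, 1.1, 0.3]
grip_width: 25.7
grip_force: 0.0
```

>>> apply_moves:
  deltas:
    - {"slide": [0,0,0],"rot": [0,0,0]}
    - {"slide": [0,0,0],"rot": [0,0,0]}
    - {"slide": [0,0,0],"rot": [0,0,0]}
    - {"slide": [0,0,0],"rot": [0,0,0]}
    - {"slide": [0,0,0],"rot": [0,0,0]}
  jaw: 0
  squeeze: 35

```text
clock: 47.62
tcp_pos: [521.9, 429.5, 238.1]
ee_rot: [-0.009, 0.99, -0.138, 0.002]
force: [0.8, 5.2, 6.1]
grip_width: 8.4
grip_force: 34.5
```

Run:
```python
from h import *
from scipy.optimize import minimize_scalar
s=ctrl.sense(); M=R.from_quat(s['ee_rot']).as_matrix(); print(s['tcp_pos'].round(1),M.round(3),s['grip_width'],s['force'].round(1))
bar=s['tcp_pos']-19*M[:,2]; rel=bar[1:]-[330.5,86]; b=lambda t:np.array([-186*np.cos(t)+56*np.sin(t),186*np.sin(t)+56*np.cos(t)])
t0=np.arctan2(rel[0]*186-(-56)*0,1) if 0 else minimize_scalar(lambda t:np.sum((b(t)-rel)**2),bounds=(1.5,2),method='bounded').x
print('theta',t0,'resid',b(t0)-rel)
N=30; u=np.linspace(0,1,N+1); th=t0*(1-u); p0=np.arcsin(-M[1,2]); ph=p0*(1-u)
P=[b(t)+19*np.array([-np.sin(p),-np.cos(p)]) for t,p in zip(th,ph)]
for k in range(N):
    d=P[k+1]-P[k]; p=ph[k]; print(k,round(d@[np.cos(p),-np.sin(p)]/10,2),round(d@[-np.sin(p),-np.cos(p)]/10,2),'rot',round(-p0/N,4),P[k+1].round()+[330.5,86])
```

```text
[521.9 429.5 238.1] [[-1.    -0.018  0.007]
 [-0.019  0.962 -0.273]
 [-0.002 -0.273 -0.962]] 8.41609214589093 [0.8 5.2 6.1]
theta 1.8270864902617419 resid [-2.8331489  -4.63473058]
0 -1.13 -0.28 rot -0.0092 [416.5 239. ]
1 -1.14 -0.22 rot -0.0092 [406.5 244. ]
2 -1.15 -0.16 rot -0.0092 [395.5 249. ]
3 -1.16 -0.1 rot -0.0092 [384.5 253. ]
4 -1.16 -0.04 rot -0.0092 [373.5 256. ]
5 -1.17 0.02 rot -0.0092 [361.5 258. ]
6 -1.16 0.08 rot -0.0092 [350.5 260. ]
7 -1.16 0.14 rot -0.0092 [338.5 261. ]
8 -1.15 0.2 rot -0.0092 [326.5 262. ]
9 -1.14 0.26 rot -0.0092 [315.5 261. ]
10 -1.12 0.32 rot -0.0092 [303.5 260. ]
11 -1.1 0.38 rot -0.0092 [292.5 258. ]
12 -1.08 0.44 rot -0.0092 [280.5 256. ]
13 -1.06 0.49 rot -0.0092 [269.5 253. ]
14 -1.03 0.55 rot -0.0092 [258.5 249. ]
15 -1.0 0.6 rot -0.0092 [247.5 244. ]
16 -0.97 0.65 rot -0.0092 [237.5 239. ]
17 -0.93 0.7 rot -0.0092 [227.5 233. ]
18 -0.9 0.75 rot -0.0092 [217.5 226. ]
19 -0.86 0.8 rot -0.0092 [208.5 219. ]
20 -0.81 0.84 rot -0.0092 [199.5 212. ]
21 -0.77 0.88 rot -0.0092 [190.5 204. ]
22 -0.72 0.92 rot -0.0092 [183.5 195. ]
23 -0.67 0.96 rot -0.0092 [175.5 186. ]
24 -0.62 0.99 rot -0.0092 [168.5 176. ]
25 -0.57 1.03 rot -0.0092 [162.5 166. ]
26 -0.52 1.06 rot -0.0092 [157.5 156. ]
27 -0.46 1.08 rot -0.0092 [152.5 145. ]
28 -0.41 1.1 rot -0.0092 [148.5 134. ]
29 -0.35 1.13 rot -0.0092 [144.5 123. ]
```

>>> apply_moves:
  deltas:
    - {"slide": [0,-1.13,-0.28],"rot": [-0.0092,0,0]}
    - {"slide": [0,-1.14,-0.22],"rot": [-0.0092,0,0]}
    - {"slide": [0,-1.15,-0.16],"rot": [-0.0092,0,0]}
    - {"slide": [0,-1.16,-0.1],"rot": [-0.0092,0,0]}
    - {"slide": [0,-1.16,-0.04],"rot": [-0.0092,0,0]}
    - {"slide": [0,-1.17,0.02],"rot": [-0.0092,0,0]}
    - {"slide": [0,-1.16,0.08],"rot": [-0.0092,0,0]}
    - {"slide": [0,-1.16,0.14],"rot": [-0.0092,0,0]}
    - {"slide": [0,-1.15,0.2],"rot": [-0.0092,0,0]}
    - {"slide": [0,-1.14,0.26],"rot": [-0.0092,0,0]}

```text
clock: 48.45
tcp_pos: [523.6, 315.1, 264.9]
ee_rot: [-0.009, 0.996, -0.094, 0.001]
force: [3.8, 0.5, -1.1]
grip_width: 8.4
grip_force: 36.6
```

>>> apply_moves:
  deltas:
    - {"slide": [0,-1.12,0.32],"rot": [-0.0092,0,0]}
    - {"slide": [0,-1.1,0.38],"rot": [-0.0092,0,0]}
    - {"slide": [0,-1.08,0.44],"rot": [-0.0092,0,0]}
    - {"slide": [0,-1.06,0.49],"rot": [-0.0092,0,0]}
    - {"slide": [0,-1.03,0.55],"rot": [-0.0092,0,0]}
    - {"slide": [0,-1.0,0.6],"rot": [-0.0092,0,0]}
    - {"slide": [0,-0.97,0.65],"rot": [-0.0092,0,0]}
    - {"slide": [0,-0.93,0.7],"rot": [-0.0092,0,0]}
    - {"slide": [0,-0.9,0.75],"rot": [-0.0092,0,0]}
    - {"slide": [0,-0.86,0.8],"rot": [-0.0092,0,0]}

```text
clock: 49.28
tcp_pos: [525.1, 208.5, 222.8]
ee_rot: [-0.009, 0.999, -0.048, 0.0]
force: [4.8, 0.1, -4.0]
grip_width: 8.6
grip_force: 36.0
```

On track: (208.5,222.8) measured against about (208.5,219) planned, with the same few mm of hold offset as at the grasp.

>>> apply_moves:
  deltas:
    - {"slide": [0,-0.81,0.84],"rot": [-0.0092,0,0]}
    - {"slide": [0,-0.77,0.88],"rot": [-0.0092,0,0]}
    - {"slide": [0,-0.72,0.92],"rot": [-0.0092,0,0]}
    - {"slide": [0,-0.67,0.96],"rot": [-0.0092,0,0]}
    - {"slide": [0,-0.62,0.99],"rot": [-0.0092,0,0]}
    - {"slide": [0,-0.57,1.03],"rot": [-0.0092,0,0]}
    - {"slide": [0,-0.52,1.06],"rot": [-0.0092,0,0]}
    - {"slide": [0,-0.46,1.08],"rot": [-0.0092,0,0]}
    - {"slide": [0,-0.21,0.55],"rot": [-0.0092,0,0]}
    - {"slide": [0,-0.2,0.5],"rot": [-0.0092,0,0]}

```text
clock: 50.12
tcp_pos: [526.0, 148.6, 138.0]
ee_rot: [-0.009, 1.0, -0.002, -0.001]
force: [2.9, 0.0, -2.5]
grip_width: 8.6
grip_force: 35.2
```

>>> apply_moves:
  deltas:
    - {"slide": [0,-0.18,0.4],"rot": [0,0,0]}
    - {"slide": [0,-0.1,0.3],"rot": [0,0,0]}
    - {"slide": [0,0,0],"rot": [0,0,0]}
    - {"slide": [0,0,0],"rot": [0,0,0]}

```text
clock: 50.45
tcp_pos: [526.1, 146.5, 132.1]
ee_rot: [-0.009, 1.0, -0.002, -0.0]
force: [1.1, -0.3, -4.1]
grip_width: 8.5
grip_force: 35.0
```

Run:
```python
from h import *
s=ctrl.sense(); print(s['tcp_pos'].round(1),s['force'].round(1),s['grip_width'])
cam('side','s3.png')
```

```text
[526.1 146.5 132.1] [ 1.1 -0.3 -4.1] 8.452655899989445
```

>>> apply_moves:
  deltas:
    - {"slide": [0,-0.03,0.15],"rot": [0,0,0]}
    - {"slide": [0,-0.03,0.15],"rot": [0,0,0]}
    - {"slide": [0,0,0],"rot": [0,0,0]}
    - {"slide": [0,0,0],"rot": [0,0,0]}

```text
clock: 50.83
tcp_pos: [526.1, 145.7, 129.1]
ee_rot: [-0.009, 1.0, -0.002, -0.0]
force: [0.6, -0.2, -3.6]
grip_width: 8.7
grip_force: 35.1
```

>>> apply_moves:
  deltas:
    - {"slide": [0,-0.03,0.15],"rot": [0,0,0]}
    - {"slide": [0,0,0],"rot": [0,0,0]}
    - {"slide": [0,0,0],"rot": [0,0,0]}

```text
clock: 51.08
tcp_pos: [526.2, 145.5, 128.4]
ee_rot: [-0.009, 1.0, -0.002, -0.0]
force: [-3.8, -2.0, 7.9]
grip_width: 8.6
grip_force: 36.3
```

>>> apply_moves:
  deltas:
    - {"slide": [0,0,0.15],"rot": [0,0,0]}
    - {"slide": [0,0,0],"rot": [0,0,0]}
    - {"slide": [0,0,0],"rot": [0,0,0]}

```text
clock: 51.33
tcp_pos: [526.2, 145.5, 128.3]
ee_rot: [-0.009, 1.0, -0.002, 0.0]
force: [-9.5, -3.7, 23.4]
grip_width: 8.4
grip_force: 37.8
```

The lid is now resting shut: TCP stopped at z 128.3 with the force turned upward. I'll release, rise and check.

>>> apply_moves:
  deltas:
    - {"slide": [0,0,-0.1],"rot": [0,0,0]}
    - {"slide": [0,0,0],"rot": [0,0,0]}
    - {"slide": [0,0,0],"rot": [0,0,0]}
    - {"slide": [0,0,0],"rot": [0,0,0]}
    - {"slide": [0,0,-1.5],"rot": [0,0,0]}
    - {"slide": [0,0,-3.0],"rot": [0,0,0]}
    - {"slide": [0,0,-3.5],"rot": [0,0,0]}
    - {"slide": [0,0,-3.5],"rot": [0,0,0]}
    - {"slide": [0,0,-3.5],"rot": [0,0,0]}
    - {"slide": [0,0,0],"rot": [0,0,0]}
  jaw: 0.5

```text
clock: 52.17
tcp_pos: [529.5, 147.2, 284.0]
ee_rot: [-0.009, 1.0, -0.0, 0.005]
force: [1.0, 0.5, -0.1]
grip_width: 42.9
grip_force: 0.0
```

>>> apply_moves:
  deltas:
    - {"slide": [0,0,0],"rot": [0,0,0]}
    - {"slide": [0,0,0],"rot": [0,0,0]}
    - {"slide": [0,0,0],"rot": [0,0,0]}
    - {"slide": [0,0,0],"rot": [0,0,0]}

```text
clock: 52.5
tcp_pos: [525.8, 145.9, 275.8]
ee_rot: [-0.009, 1.0, -0.002, -0.001]
force: [-0.1, 0.7, 0.2]
grip_width: 42.7
grip_force: 0.0
```

Run:
```python
from h import *
cam('side','s4.png'); print(ctrl.sense()['tcp_pos'])
```

```text
[525.92480096 145.88942137 275.91821498]
```

View pics/s4.png

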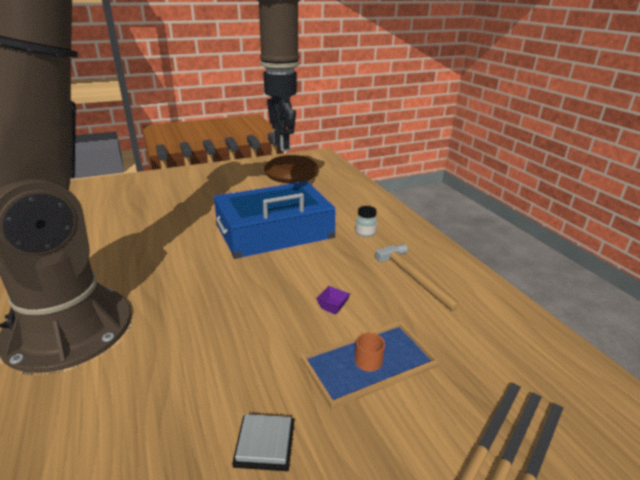

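The lid is shut at (275,215), the pot stands in the tray at (370,352), and the hammer, jar, block and purple decoy haven't moved. Handing in.

```bash
python3 -c "
from plant import workorder
print(workorder.finish_job())"
```

```text
the job is handed in; nothing more can be done
None
```

I handed the job in: two bowls are nested in the chest's back compartment, three dishes are nested in the front one, the pot stands in the tray, the lid was lowered shut under control, and the bystanders are untouched; the hand-in returned no verdict.

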